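# Hang the window holder on the photometer's twin pins

## Task

Take the sample holder with the large glass window out of the rack and hang it by its two holes on the two pins of the sample mount on the optical rail, grip upwards, pushed fully home so that it sits flush against the mount, and let go of it. The mount's post is clamped at a different height from day to day, so feel for the pins rather than trusting a figure. Leave the other holder standing in the rack, and do not disturb the bottle or the screwdriver.

Things in the scene. Friction and masses are not known exactly. Their poses are not given: they have to be found in the camera images.
- window_plate_centre (a point): The holder to hang: dark metal plate 90 mm wide, 85 high, 6 thick, standing upright, with a 40 mm round glass window and a grip block on top; 100 to 210 g. Two 10.5 mm through holes, 32 mm either side of the middle, 68 mm above the lower edge. Front and back alike. Point: 65 mm above the lower edge, mid width and thickness. x along the width, y normal to the plate, z up to the grip.
- window_plate_grip (a point): Centre of that holder's black plastic grip block: 36 mm wide (x), 12 mm thick (y), 45 mm high, from the plate's top edge (85 mm above the lower edge) to 130 mm; point 107.5 mm above the lower edge. Pinch it from above along y. Same axes.
- pinhole_plate_centre (a point): Another holder of the same size and shape in the same rack, with only a 12 mm open hole in place of the window. Stays in the rack. Same point and axes.
- rack: Fixed white plastic rack, 70 mm (x) by 210 (y), 24 high, origin at the centre of its underside. One slot along its y, 7.2 mm wide, 14 deep, floor 10 mm above the bench top, between two ridges 12 mm thick, parted in the middle: one holder at y = -52 and one at +52 mm, each upright within 5 degrees, plate normal along the rack's x; which one is where varies.
- post_holder (a point): Top centre of the post holder, a 25 mm tube on the optical rail, 72 mm above the bench top; y along the rail, z up. The post in it carries the sample mount: upright aluminium plate 90 mm wide (x), 80 high, 8 thick (y -4 to +4 mm). The post is clamped firmly, square to the rail, at a height not given: see the pins under rail_mid. A holder hung home has its mid plane at y = +7 mm.
- rail_mid (a point): Middle of the fixed rail's top: rail 60 mm wide, 580 long, 23 high, same axes as post_holder. Pins: two level steel pins, 8 mm diameter, on the mount's +y face, pointing to +y, from post_holder's y = +4 to +24 mm at its x = -32 and +32 mm; last 3 mm taper to 6 mm. Their axes lie somewhere 78 to 98 mm above post_holder; the mount reaches 68 mm below and 12 mm above the pins' axes.
- lamp_nose (a point): Front of the fixed lamp's 46 mm nose tube, on the -y side of the mount; beam height, same axes as post_holder. Lamp housing behind it: 110 mm wide, its face 27 mm back, top 58 mm above this point.
- detector_nose (a point): Front of the fixed detector's 44 mm nose tube, on the +y side of the mount, facing the lamp; same axes. The detector box behind it is 75 mm wide, top 42 mm above this point.
- solvent_bottle: Bystander: closed amber glass bottle, 60 mm diameter, 125 mm high, standing; origin at the centre of its underside.
- driver: Bystander: screwdriver with a black handle lying on the bench top, about 200 mm long along its x axis, origin under its middle.

How it is judged:
By the outcome, as a careful person would: the job done as asked, in the order asked, and still so for the second after the job is handed in, with the robot touching nothing.
It also fails if it takes over 51 s, if anything falls off the work surface, if the arm or the gripper's body presses on something with over 40 N, if the wrist force passes 120 N, or if a joint passes its speed limit or range.

## Robot

A 7-joint arm with a two-finger parallel gripper is mounted at the origin on the work surface. World frame = base frame: x ahead of the robot, y to its left, z up, the work surface at z = 0. Lengths are in m, angles in rad, forces in N, time in s.
With the tool pointing down it reaches from about 0.425 to 0.875 m from the base axis. Payload 8.4 kg.
Tool frame: the origin (TCP) lies at the very end of the fingers, on their centre line; the grasp point (between the pads) lies 19 mm behind it; z points along the fingers, x is the direction in which the jaws open and shut, and the axes are right-handed (so a half turn about z gives the same grasp; the last joint's range is limited). The gripper opens to 85 mm and grips with 20 to 120 N. Pads are 22 mm wide; open, the fingers measure 114 mm over their backs; the gripper's body (76 mm by 85 mm) begins 54 mm behind the grasp point. The pads swing forward as they close: fully open they stand 13 mm farther back than shut.
Start: joints at [1.042, 0.333, 0.04, 1.465, -0.013, 1.343, -0.059], TCP at [0.271, -0.591, 0.231] pointing down, gripper open.
Joint ranges: [-2.58, 2.58], [-0.38, 2.09], [-1.3, 1.39], [0.25, 2.4], [-1.5, 4.64], [0.08, 2.09], [-2.65, 2.65]. Speed limits (rad/s): [2.22, 2.22, 2.79, 2.79, 3.14, 3.14, 3.14].

## Interface

Orientations are given as a unit quaternion [x, y, z, w].
In Python, from rig import telemetry, get_image, ctrl, boxes_of gives the robot as it stands.
- The arm moves only by the shell command python3 -m crank 'ROWS'. ROWS is JSON, a list of rows, each a list of 3 entries, a list of its own where there are three numbers: the opening, from 0 (shut) to 1 (fully open), then the shift along the world's x, y, z in cm, then the turn, a rotation vector about the world's x, y, z in degrees. A call has exactly 10 rows; each row shifts and turns the commanded pose from where the row before left it; what a row does not reach is not made up. A row lasts 1/10 s, in which the tool goes at most 50 mm and 8.59 degrees, less where a joint would pass 70% of its speed; a pose out of reach is approached as far as the arm can. A call with a gripper value outside its range is refused whole. The fingers move at their own pace and stop on an object; the grip force is fixed at half the most. Time passes only in rows, so rows that do not move let the fingers close, or fill a call up. It gives the time, the measured TCP pose, the force and the opening at its end, in the units of the state.
- telemetry.sense(): the state, without advancing time (a new reading comes with each control period).
- get_image(name): name is "scene" or "top"; returns a dict with "color" (480x640x3 uint8, blue, green, red), "fx", "fy", "cx", "cy" (pixels), "extrinsics" (4x4, takes a point from camera to world coordinates). Camera axes: x right, y down, z forward; pixel columns grow to the right and rows downward; lengths in m; the calibration is good to about 2 mm. A picture is of the moment at which its call begins. There is no depth.
- ctrl.hand_in(): hands the job in, once; it reports no verdict.
Trained networks look in the newest picture that a camera, given by its name, has taken for a name from the list of things; names that differ only in an ending like _2 or _b are one class to them, and where a whole thing is asked for, a point or a joint stands for the part that bears it (a point fixed in the world has none). Each returns a list of dicts, best first, with "conf" (0 to 1); they miss things now and then, are a little off and sometimes report something else, mostly with a low value. They report only what shows in the picture. A call takes as long as a camera call.
- boxes_of(camera, target): "box" ([left, top, right, bottom] in pixels, round what is visible of it).
The state is a dict: "t": time; "q": joint angles; "joint_vel": joint speeds; "joint_efforts": joint torques, N m; "ee_pos": TCP position; "eef_rot": TCP orientation; "force": force on the tool from outside, world axes, zero at the start; "ft_torque": the same for the moment, N m; "opening": finger opening in m.
Only numpy, scipy, OpenCV 4.12 (cv2) and the standard library are available. Lean on these libraries where they do the work, as an engineer would, in place of code of your own. Each camera call takes 0.05 s, during which the arm holds its last target.

## Working session

There is one attempt and no reset: what is moved stays moved. The work goes in short steps, Python scripts to look and compute and a shell command to move; the robot and the scene stay as the last step left them, time stands still between calls to the robot, and variables do not carry over. Pictures are saved under pics/ and viewed, and the job is handed in when it is done.

```bash
ls; mkdir -p pics; python3 - <<'E'
from rig import telemetry, get_image, ctrl, boxes_of
import cv2,json
s=telemetry.sense(); print(s)
for n in ("scene","top"):
    im=get_image(n); cv2.imwrite(f"pics/{n}0.png",im["color"]); print(n,im["fx"],im["fy"],im["cx"],im["cy"],im["extrinsics"])
    for t in ["window_plate_centre","window_plate_grip","pinhole_plate_centre","rack","post_holder","rail_mid","lamp_nose","detector_nose","solvent_bottle","driver"]:
        print(t,[([round(float(v)) for v in b["box"]],round(float(b["conf"]),2)) for b in boxes_of(n,t)[:3]])
print(telemetry.sense()["t"])
E
```

```text
pics
{'t': 0.0, 'q': array([ 1.04179591,  0.33395699,  0.03989057,  1.46628915, -0.01336464,
        1.34328691, -0.05849382]), 'joint_vel': array([-2.63239680e-03,  9.70985043e-04,  4.36677671e-04,  8.27628257e-05,
        5.70217651e-04,  1.29479992e-03,  7.32554664e-04]), 'joint_efforts': array([-1.31209363e-03, -6.58548546e+01,  1.36437301e+00, -4.05561447e+01,
        1.64482224e-02,  1.26977058e-02, -5.23565848e-05]), 'ee_pos': array([ 0.27060907, -0.59048527,  0.23038297]), 'eef_rot': array([ 8.41626698e-01, -5.40059070e-01, -7.43723311e-04, -3.85149407e-04]), 'force': array([ 0.28874531, -0.4395853 , -0.10688582]), 'ft_torque': array([-0.04542784,  0.01446826, -0.01292947]), 'opening': 0.0854426250804516}
scene 469.58822021601014 469.58822021601014 324.65902002909013 247.94809049763217 [[-0.7520941   0.3881096  -0.53265881  1.26681091]
 [ 0.65898715  0.45451204 -0.5992952   0.75864459]
 [ 0.00950763 -0.8017417  -0.59759506  0.84034152]
 [ 0.          0.          0.          1.        ]]
window_plate_centre [([270, 178, 284, 220], 0.57)]
window_plate_grip [([268, 179, 284, 218
[... 554 characters left out ...]
.4)]
top 454.93490859707896 454.93490859707896 308.90640801912 241.29210872163185 [[ 0.02426454 -0.99538593  0.09283367  0.46702574]
 [-0.99965009 -0.02513668 -0.00823673  0.0179855 ]
 [ 0.01053226 -0.09260133 -0.99564756  1.31042758]
 [ 0.          0.          0.          1.        ]]
window_plate_centre [([403, 258, 440, 267], 0.66), ([365, 248, 403, 260], 0.5)]
window_plate_grip [([399, 259, 438, 270], 0.57)]
pinhole_plate_centre [([364, 248, 402, 259], 0.46)]
rack [([359, 245, 434, 278], 0.61)]
post_holder [([98, 205, 316, 256], 0.91)]
rail_mid []
lamp_nose [([95, 203, 314, 258], 0.73)]
detector_nose [([97, 205, 319, 253], 0.6)]
solvent_bottle []
driver [([384, 178, 423, 196], 0.58)]
1.1
```

View images.

View pics/scene0.png

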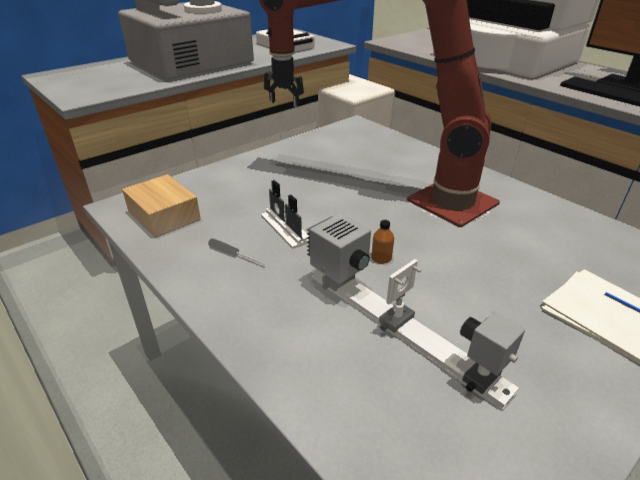

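View pics/top0.png

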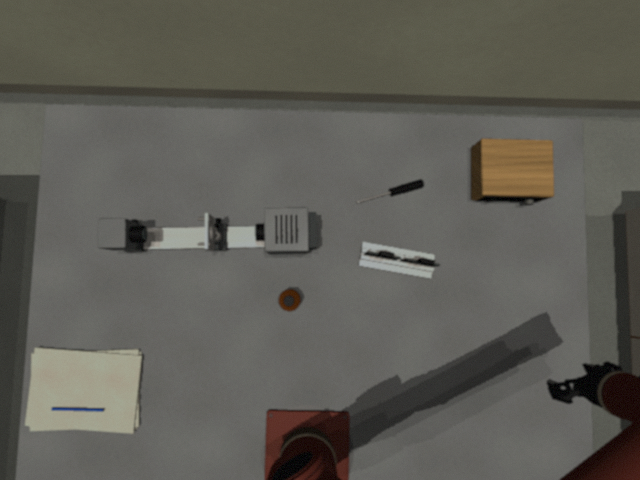

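```bash
python3 - <<'E'
import cv2
a=cv2.imread("pics/scene0.png")
cv2.imwrite("pics/s0a.png",cv2.resize(a[160:280,200:340],None,fx=5,fy=5,interpolation=cv2.INTER_CUBIC))
cv2.imwrite("pics/s0b.png",cv2.resize(a[200:420,300:540],None,fx=2.7,fy=2.7,interpolation=cv2.INTER_CUBIC))
a=cv2.imread("pics/top0.png")
cv2.imwrite("pics/t0a.png",cv2.resize(a[165:285,330:470],None,fx=5,fy=5,interpolation=cv2.INTER_CUBIC))
cv2.imwrite("pics/t0b.png",cv2.resize(a[190:270,90:325],None,fx=3.4,fy=3.4,interpolation=cv2.INTER_CUBIC))
E
```

```text
(no output)
```

View pics/s0a.png

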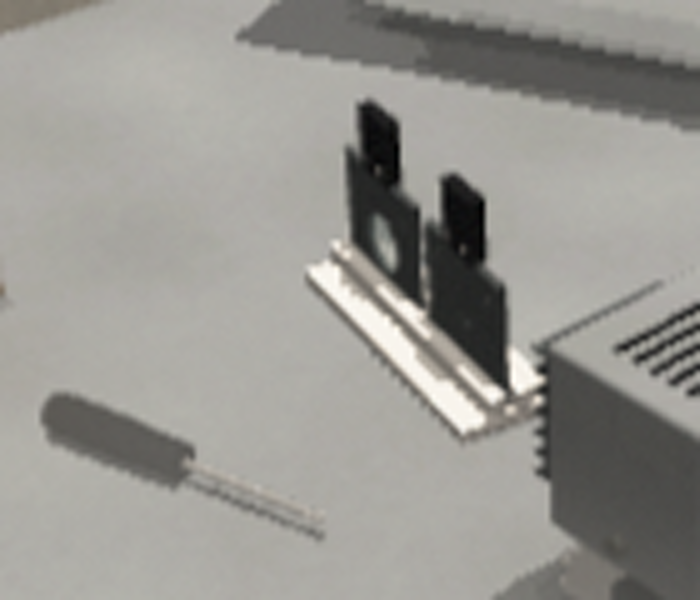

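View pics/s0b.png

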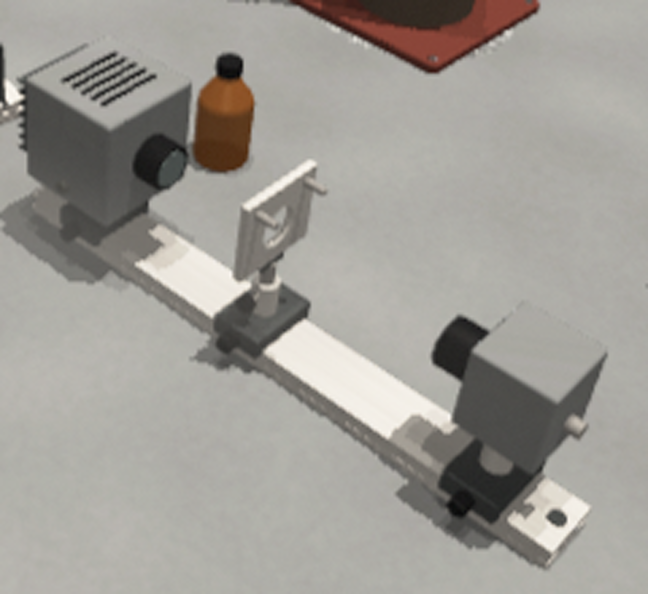

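View pics/t0a.png

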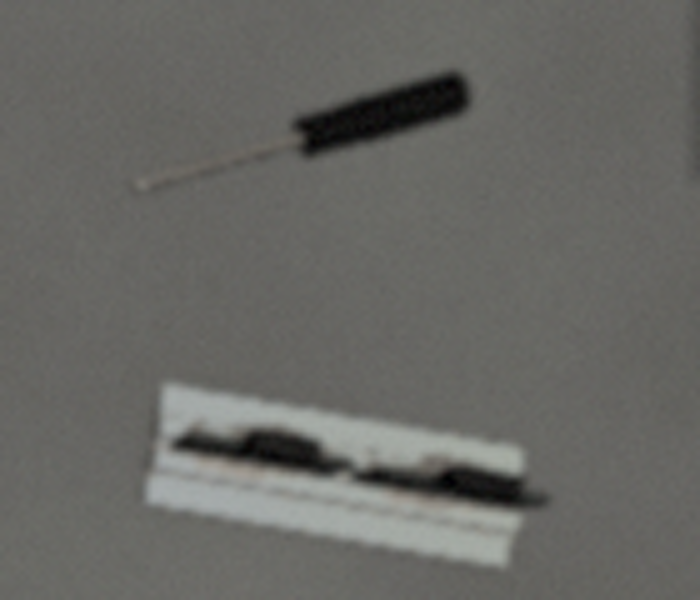

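View pics/t0b.png

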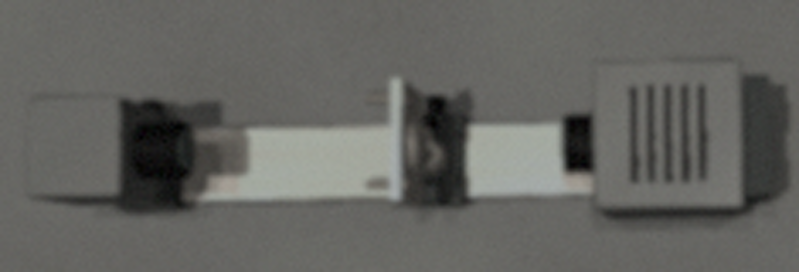

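```bash
cat > h.py <<'E'
import numpy as np, cv2
from scipy.spatial.transform import Rotation as R
class C:
    def __init__(s,f,cx,cy,E): s.f,s.cx,s.cy,s.E=f,cx,cy,np.array(E)
    def proj(s,p):
        p=np.atleast_2d(p); c=(p-s.E[:3,3])@s.E[:3,:3]
        return np.c_[s.f*c[:,0]/c[:,2]+s.cx, s.f*c[:,1]/c[:,2]+s.cy]
    def ray(s,u,v):
        return s.E[:3,:3]@np.array([(u-s.cx)/s.f,(v-s.cy)/s.f,1.])
    def atz(s,u,v,z):
        d=s.ray(u,v); o=s.E[:3,3]; return o+d*(z-o[2])/d[2]
S=C(469.58822021601014,324.65902002909013,247.94809049763217,[[-0.7520941,0.3881096,-0.53265881,1.26681091],[0.65898715,0.45451204,-0.5992952,0.75864459],[0.00950763,-0.8017417,-0.59759506,0.84034152],[0,0,0,1]])
T=C(454.93490859707896,308.90640801912,241.29210872163185,[[0.02426454,-0.99538593,0.09283367,0.46702574],[-0.99965009,-0.02513668,-0.00823673,0.0179855],[0.01053226,-0.09260133,-0.99564756,1.31042758],[0,0,0,1]])
def tri(ps,pt):
    A=[];b=[]
    for c,p in((S,ps),(T,pt)):
        d=c.ray(*p); d/=np.linalg.norm(d); M=np.eye(3)-np.outer(d,d); A.append(M); b.append(M@c.E[:3,3])
    return np.linalg.lstsq(np.vstack(A),np.hstack(b),rcond=None)[0]
def box(P,yaw,lo,hi,tilt=0):
    # corners of a box in frame at P, yaw about z
    c=np.array([[x,y,z] for x in(lo[0],hi[0]) for y in(lo[1],hi[1]) for z in(lo[2],hi[2])])
    return c@(R.from_euler('z',yaw,degrees=True).as_matrix()@R.from_euler('x',tilt,degrees=True).as_matrix()).T+np.array(P)
ED=[(0,1),(0,2),(0,4),(1,3),(1,5),(2,3),(2,6),(3,7),(4,5),(4,6),(5,7),(6,7)]
def draw(img,cam,pts,col,sc,off):
    q=(cam.proj(pts)-off+.5)*sc
    for a,b in ED: cv2.line(img,tuple(int(v*16) for v in q[a]),tuple(int(v*16) for v in q[b]),col,1,cv2.LINE_AA,4)
E
python3 - <<'E'
from h import *
np.set_printoptions(precision=4,suppress=True)
o=np.array([330,165])
for p in [(165,383),(522,445),(507,567),(147,502)]:
    print("rack c",T.atz(p[0]/5+330-.5,p[1]/5+165-.5,.010))
g=(485,483); print("grip",T.atz(g[0]/5+330,g[1]/5+165,.135))
# rail edges t0b scale 3.4 off (90,190)
for p in [(250,127),(590,130),(250,199),(590,193),(390,127),(480,127)]:
    print("rail",T.atz(p[0]/3.4+90,p[1]/3.4+190,.023))
for p in [(387,90),(392,198)]: print("mount top",T.atz(p[0]/3.4+90,p[1]/3.4+190,.172))
for p in [(365,98),(366,183)]: print("pin tip",T.atz(p[0]/3.4+90,p[1]/3.4+190,.16))
# scene pin tips s0b scale 2.7 off (300,200)
for p in [(280,222),(325,190)]: print("pin scene",p[0]/2.7+300,p[1]/2.7+200,S.atz(p[0]/2.7+300,p[1]/2.7+200,.16))
for a,b in [((280,222),(365,98)),((325,190),(366,183))]:
    print("tri",tri((a[0]/2.7+300,a[1]/2.7+200),(b[0]/3.4+90,b[1]/3.4+190)))
E
```

```text
rack c [ 0.5927 -0.1468  0.01  ]
rack c [ 0.5621 -0.3525  0.01  ]
rack c [ 0.492  -0.3439  0.01  ]
rack c [ 0.5241 -0.1374  0.01  ]
grip [ 0.5315 -0.299   0.135 ]
rail [0.6164 0.4212 0.023 ]
rail [0.6211 0.1374 0.023 ]
rail [0.5561 0.4179 0.023 ]
rail [0.5682 0.1356 0.023 ]
rail [0.6194 0.3045 0.023 ]
rail [0.6213 0.2294 0.023 ]
mount top [0.6293 0.2748 0.172 ]
mount top [0.5492 0.2675 0.172 ]
pin tip [0.6245 0.2937 0.16  ]
pin tip [0.5607 0.2899 0.16  ]
pin scene 403.7037037037037 282.22222222222223 [0.611  0.2855 0.16  ]
pin scene 420.3703703703704 270.3703703703704 [0.5505 0.2829 0.16  ]
tri [0.6223 0.2921 0.1707]
tri [0.5597 0.2884 0.1683]
```

```bash
cat > ov.py <<'E'
from h import *
def overlay(si,ti,PH,ph_yaw,pinz,rack,rack_yaw,plate,tag,ptilt=0):
    s=cv2.imread(si);t=cv2.imread(ti)
    jobs=[(S,s,(195,165),(150,90),5,"sr"),(S,s,(300,200),(160,140),5,"sm"),(T,t,(345,225),(110,70),7,"tr"),(T,t,(90,190),(235,75),3.4,"tm")]
    rm=R.from_euler('z',ph_yaw,degrees=True).as_matrix()
    for cam,im,off,sz,sc,n in jobs:
        i=cv2.resize(im[off[1]:off[1]+sz[1],off[0]:off[0]+sz[0]],None,fx=sc,fy=sc,interpolation=cv2.INTER_CUBIC)
        o=np.array(off)
        z=pinz
        P=np.array([PH[0],PH[1],0])
        draw(i,cam,box(P,ph_yaw,(-.045,-.004,z-.068),(.045,.004,z+.012)),(0,0,255),sc,o)
        for sx in(-1,1):
            draw(i,cam,box(P,ph_yaw,(sx*.032-.004,.004,z-.004),(sx*.032+.004,.024,z+.004)),(0,255,0),sc,o)
        draw(i,cam,box(P,ph_yaw,(-.03,-.2,0),(.03,.2,.023)),(255,0,0),sc,o)
        RP=np.array([rack[0],rack[1],0])
        draw(i,cam,box(RP,rack_yaw,(-.035,-.105,0),(.035,.105,.010)),(0,0,255),sc,o)
        for sx in(-1,1):
            a,b=sorted((sx*.0036,sx*.0156))
            draw(i,cam,box(RP,rack_yaw,(a,-.105,.01),(b,.105,.024)),(255,255,0),sc,o)
        rr=R.from_euler('z',rack_yaw,degrees=True).as_matrix()
        pp=RP+rr@np.array([0,plate,.010])
        draw(i,cam,box(pp,rack_yaw+90,(-.045,-.003,0),(.045,.003,.085),ptilt),(255,0,255),sc,o)
        draw(i,cam,box(pp,rack_yaw+90,(-.018,-.006,.085),(.018,.006,.13),ptilt),(0,255,255),sc,o)
        cv2.imwrite(f"pics/ov_{n}_{tag}.png",i)
E
python3 - <<'E'
from ov import *
overlay("pics/scene0.png","pics/top0.png",(.5915,.268),2.0,.169,(.5427,-.2450),8.3,-.052,"a")
E
```

```text
(no output)
```

View pics/ov_tm_a.png

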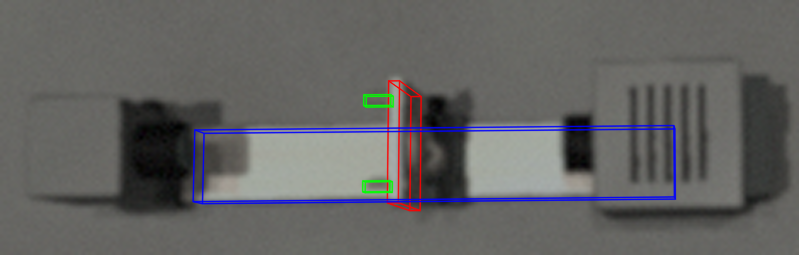

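View pics/ov_sm_a.png

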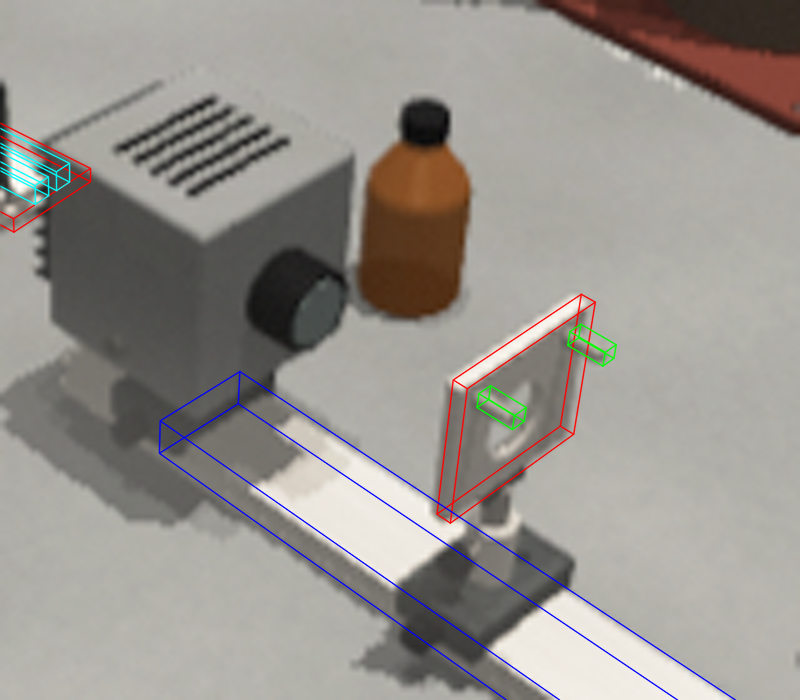

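View pics/ov_tr_a.png

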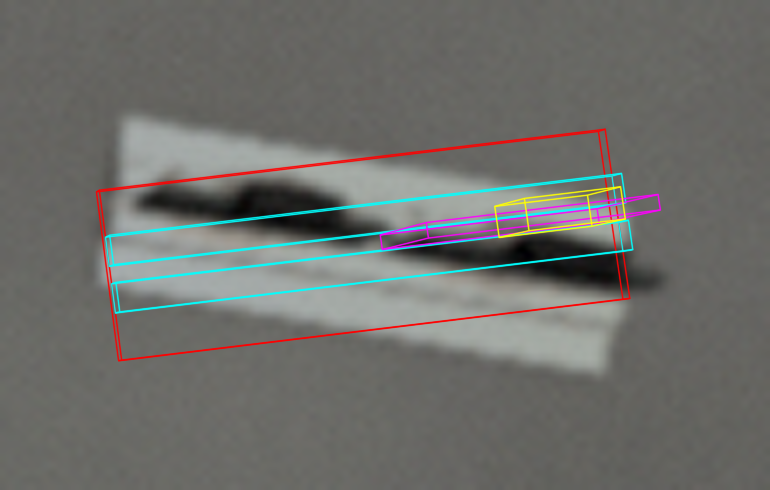

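View pics/ov_sr_a.png

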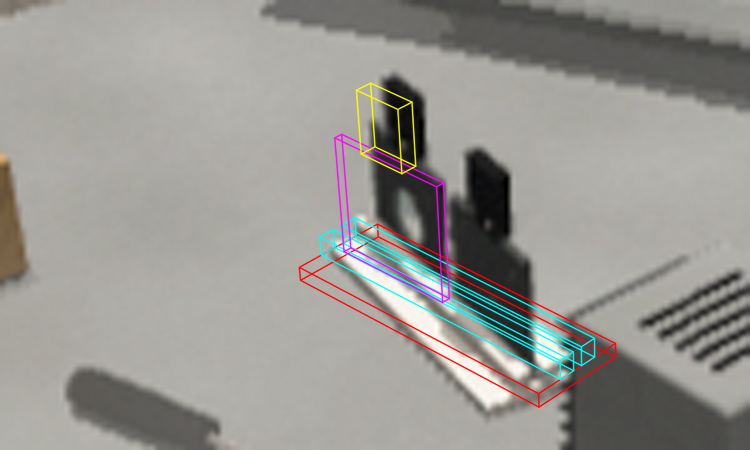

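```bash
cat > fit.py <<'E'
from h import *
from scipy.optimize import least_squares
from scipy.ndimage import map_coordinates
def gimg(f):
    g=cv2.GaussianBlur(cv2.cvtColor(cv2.imread(f),cv2.COLOR_BGR2GRAY).astype(float),(0,0),.7); return g
def seg(cam,img,A,B,w=4,n=25,mn=6):
    """sample points on the projected edge; return (t,edge pixel, normal)"""
    a,b=cam.proj(A)[0],cam.proj(B)[0]; d=(b-a)/np.linalg.norm(b-a); nr=np.array([-d[1],d[0]])
    out=[]
    for t in np.linspace(.08,.92,n):
        p=a+(b-a)*t; s=np.arange(-w,w+.01,.25); q=p+s[:,None]*nr
        v=map_coordinates(img,[q[:,1],q[:,0]],order=1); g=np.abs(np.gradient(v,.25)); 
        g=g*np.exp(-s**2/(2*(w/1.5)**2)); k=int(np.argmax(g))
        if g[k]<mn or k in(0,len(s)-1): continue
        out.append((t,p+s[k]*nr,nr))
    return out
def fit(model,p0,edges,iters=8,w=4):
    """model(p)-> dict name->3d pt; edges: list (cam,img,n1,n2)"""
    p=np.array(p0,float)
    for it in range(iters):
        ww=max(1.5,w*.75**it); m=model(p); obs=[(c,n1,n2,seg(c,im,m[n1],m[n2],ww)) for c,im,n1,n2 in edges]
        def res(p):
            m=model(p); r=[]
            for c,n1,n2,o in obs:
                for t,q,nr in o:
                    pr=c.proj(m[n1])[0]*0
                    a,b=c.proj(m[n1])[0],c.proj(m[n2])[0]; d=(b-a)/np.linalg.norm(b-a); n=np.array([-d[1],d[0]])
                    r.append((q-a)@n)
            return np.array(r)
        s=least_squares(res,p,loss='soft_l1',f_scale=.3); p=s.x
    k=0;rep=[]
    r=res(p)
    for c,n1,n2,o in obs:
        rep.append(('S' if c is S else 'T',n1,n2,len(o),round(float(np.mean(r[k:k+len(o)])),2) if o else None)); k+=len(o)
    return p,rep
E
cat > f1.py <<'E'
from fit import *
s=gimg("pics/scene0.png");t=gimg("pics/top0.png")
def names(P,yaw,lo,hi,pre):
    b=box(P,yaw,lo,hi); return {pre+str(i):b[i] for i in range(8)}
# index bits: x*4+y*2+z
def mount(p):
    return names((p[0],p[1],0),p[2],(-.045,-.004,p[3]-.068),(.045,.004,p[3]+.012),'m')
def rail(p): return names((p[0],.268,0),p[1],(-.03,-.2,0),(.03,.2,.023),'r')
def railm(p):
    d=names((p[0],.268,0),p[1],(-.03,.04,0),(.03,.10,.023),'r'); d.update(names((p[0],.268,0),p[1],(-.03,-.10,0),(.03,-.055,.023),'q')); return d
def rack(p): return names((p[0],p[1],0),p[2],(-.035,-.105,0),(.035,.105,.010),'k')
T1=[(T,t,'m3','m7'),(T,t,'m1','m3'),(T,t,'m5','m7'),(T,t,'m1','m5')]
S1=[(S,s,'m1','m5'),(S,s,'m5','m4'),(S,s,'m3','m7'),(S,s,'m7','m6'),(S,s,'m6','m2'),(S,s,'m3','m2'),(S,s,'m4','m6')]
for E in (S1,S1+T1[:1]+T1[3:]):
    p,rep=fit(mount,[.5915,.268,1,.169],E); print("mount",np.round(p,4)); print(rep)
for E in ([(T,t,'r1','r3'),(T,t,'r5','r7'),(T,t,'q1','q3'),(T,t,'q5','q7')],[(S,s,'r1','r3'),(S,s,'r5','r7'),(S,s,'q1','q3'),(S,s,'q5','q7')]):
    p,rep=fit(railm,[.592,1],E); print("rail",np.round(p,4)); print(rep)
p,rep=fit(rack,[.5427,-.245,-8.3],[(T,t,'k1','k3'),(T,t,'k5','k7'),(T,t,'k1','k5'),(T,t,'k3','k7')]); print("rackT",np.round(p,4)); print(rep)
p,rep=fit(rack,[.5427,-.245,-8.3],[(S,s,'k5','k7'),(S,s,'k1','k5'),(S,s,'k3','k7'),(S,s,'k4','k6')]); print("rackS",np.round(p,4)); print(rep)
E
python3 f1.py
```

```text
mount [0.5801 0.2554 0.2096 0.1528]
[('S', 'm1', 'm5', 25, 0.12), ('S', 'm5', 'm4', 25, -0.31), ('S', 'm3', 'm7', 25, -0.12), ('S', 'm7', 'm6', 25, 0.98), ('S', 'm6', 'm2', 25, 0.19), ('S', 'm3', 'm2', 25, -0.02), ('S', 'm4', 'm6', 25, -0.1)]
mount [0.5923 0.2656 2.1715 0.167 ]
[('S', 'm1', 'm5', 25, 0.07), ('S', 'm5', 'm4', 25, 0.05), ('S', 'm3', 'm7', 25, -0.12), ('S', 'm7', 'm6', 2, 1.03), ('S', 'm6', 'm2', 24, 0.17), ('S', 'm3', 'm2', 25, 0.03), ('S', 'm4', 'm6', 25, -0.09), ('T', 'm3', 'm7', 22, 0.25), ('T', 'm1', 'm5', 25, -0.11)]
rail [0.593  2.1834]
[('T', 'r1', 'r3', 25, 0.1), ('T', 'r5', 'r7', 25, -0.09), ('T', 'q1', 'q3', 25, 0.18), ('T', 'q5', 'q7', 25, -0.2)]
rail [0.594  2.4497]
[('S', 'r1', 'r3', 25, -0.02), ('S', 'r5', 'r7', 25, 0.01), ('S', 'q1', 'q3', 25, -0.04), ('S', 'q5', 'q7', 25, 0.04)]
rackT [ 0.5418 -0.2461 -8.815 ]
[('T', 'k1', 'k3', 25, 0.05), ('T', 'k5', 'k7', 25, -0.04), ('T', 'k1', 'k5', 23, 0.03), ('T', 'k3', 'k7', 25, -0.01)]
rackS [ 0.5404 -0.2418 -8.7719]
[('S', 'k5', 'k7', 25, 0.49), ('S', 'k1', 'k5', 22, 0.15), ('S', 'k3', 'k7', 17, -0.09), ('S', 'k4', 'k6', 25, -0.49)]
```

```bash
cat > f2.py <<'E'
from f1 import *
def plate(p): # x,y,yaw,tilt with lower edge z .010
    d={}
    for pre,lo,hi in(('p',(-.045,-.003,0),(.045,.003,.085)),('g',(-.018,-.006,.085),(.018,.006,.13))):
        b=box((p[0],p[1],.010),p[2],lo,hi,p[3]); d.update({pre+str(i):b[i] for i in range(8)})
    return d
E0=[(S,s,'g5','g4'),(S,s,'g1','g5'),(S,s,'g1','g0'),(S,s,'p1','p0'),(S,s,'p5','p4'),(T,t,'g1','g5'),(T,t,'g3','g7'),(T,t,'g1','g3'),(T,t,'g5','g7')]
for tl in(-4,0,4):
    p,rep=fit(plate,[.533,-.297,81.2,tl],E0,w=3); print(np.round(p,4),rep)
E
python3 f2.py | tail -3
python3 - <<'E'
from ov import *
overlay("pics/scene0.png","pics/top0.png",(.5923,.2656),2.2,.167,(.541,-.245),-8.8,-.052,"b",-3)
overlay("pics/scene0.png","pics/top0.png",(.5923,.2656),2.2,.167,(.541,-.245),-8.8,-.052,"c",3)
a=np.vstack([np.hstack([cv2.imread(f"pics/ov_{n}_{x}.png")[:400,:] for x in"bc"]) for n in("tr",)])
cv2.imwrite("pics/cmp1.png",cv2.resize(a[:, :],(800,208)))
a=np.hstack([cv2.imread(f"pics/ov_sr_{x}.png")[50:450,250:650] for x in"bc"]); cv2.imwrite("pics/cmp2.png",a)
E
```

```text
[ 0.5355 -0.297  84.6216 -3.1591] [('S', 'g5', 'g4', 25, -0.76), ('S', 'g1', 'g5', 25, -0.37), ('S', 'g1', 'g0', 25, 0.43), ('S', 'p1', 'p0', 25, -0.06), ('S', 'p5', 'p4', 25, 0.22), ('T', 'g1', 'g5', 25, 0.66), ('T', 'g3', 'g7', 25, -0.15), ('T', 'g1', 'g3', 23, -0.04), ('T', 'g5', 'g7', 5, 0.66)]
[ 0.5359 -0.2964 84.8201 -3.0312] [('S', 'g5', 'g4', 25, -0.75), ('S', 'g1', 'g5', 25, -0.42), ('S', 'g1', 'g0', 25, 0.39), ('S', 'p1', 'p0', 25, -0.08), ('S', 'p5', 'p4', 25, 0.2), ('T', 'g1', 'g5', 25, 0.59), ('T', 'g3', 'g7', 25, -0.15), ('T', 'g1', 'g3', 24, -0.12), ('T', 'g5', 'g7', 8, 0.75)]
[ 0.5301 -0.2949 81.9526  7.0922] [('S', 'g5', 'g4', 18, 0.39), ('S', 'g1', 'g5', 22, -0.11), ('S', 'g1', 'g0', 22, -0.23), ('S', 'p1', 'p0', 25, -0.05), ('S', 'p5', 'p4', 25, -0.25), ('T', 'g1', 'g5', 25, 0.24), ('T', 'g3', 'g7', 25, -0.11), ('T', 'g1', 'g3', 25, -0.02), ('T', 'g5', 'g7', 0, None)]
```

View pics/ov_tr_b.png

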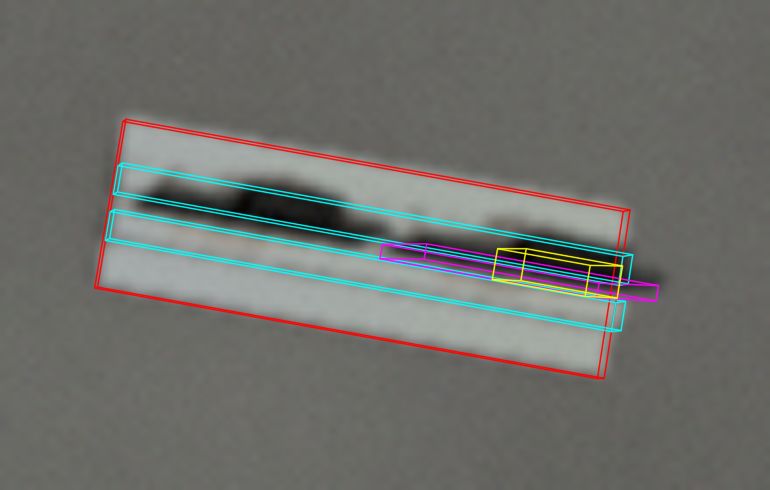

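View pics/cmp2.png

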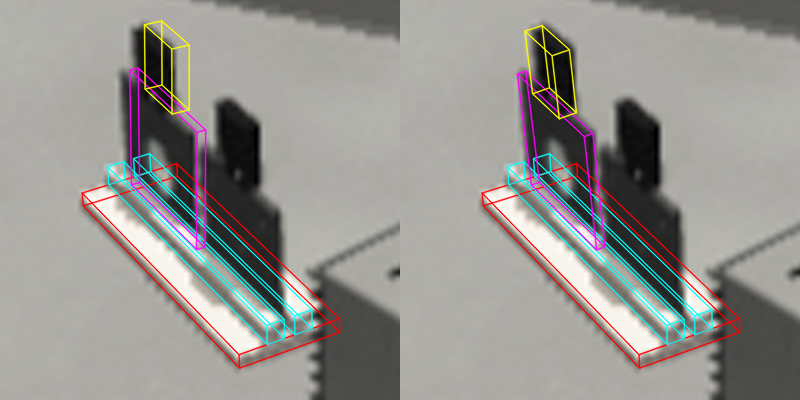

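View pics/ov_sm_b.png

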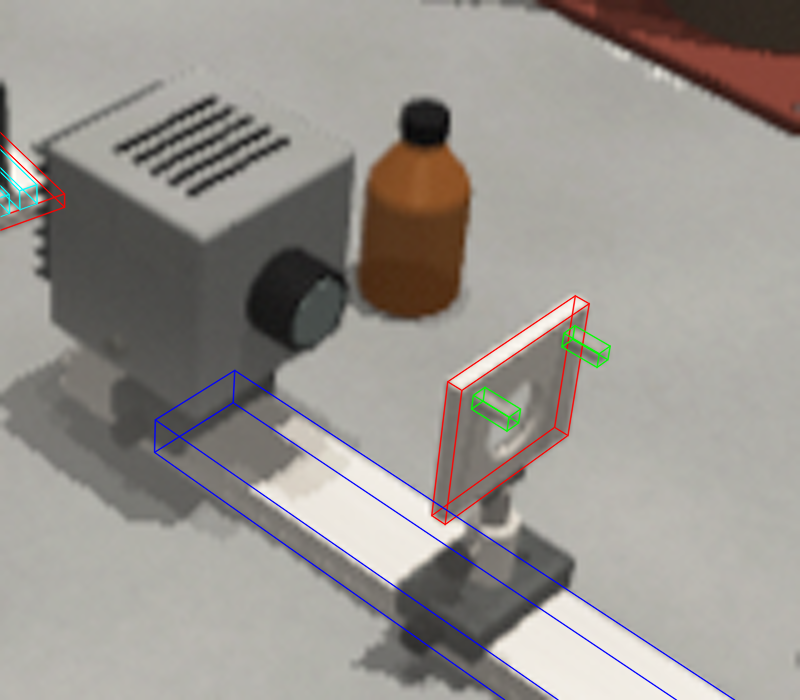

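```bash
python3 -m crank '[[1,[3.28,3.675,0],[0,0,7.075]],[1,[3.28,3.675,0],[0,0,7.075]],[1,[3.28,3.675,0],[0,0,7.075]],[1,[3.28,3.675,0],[0,0,7.075]],[1,[3.28,3.675,0],[0,0,7.075]],[1,[3.28,3.675,0],[0,0,7.075]],[1,[3.28,3.675,0],[0,0,7.075]],[1,[3.28,3.675,0],[0,0,7.075]],[1,[0,0,-2],[0,0,0]],[1,[0,0,-2],[0,0,0]]]'
cat > st.py <<'E'
from h import *
from rig import telemetry
def st():
    s=telemetry.sense(); r=R.from_quat(s["eef_rot"]); m=r.as_matrix()
    print("t",round(s["t"],2),"pos",np.round(s["ee_pos"]*1000,1),"yaw",round(np.degrees(np.arctan2(m[1,0],m[0,0])),2),"toolz",np.round(m[:,2],4),"F",np.round(s["force"],1),"M",np.round(s["ft_torque"],2),"open",round(s["opening"]*1000,1),"q",np.round(s["q"],2))
    return s
if __name__=="__main__": st()
E
python3 st.py
```

```text
t: 2.1
ee_pos: [0.535, -0.2949, 0.1914]
eef_rot: [0.997, -0.074, 0.001, 0.0]
force: [0.5, -0.7, -0.5]
opening: 0.085
t 2.1 pos [ 535.  -294.9  191.4] yaw -8.54 toolz [ 1.7e-03 -3.0e-04 -1.0e+00] F [ 0.5 -0.7 -0.5] M [-0.1   0.05  0.05] open 85.0 q [ 0.67  0.29 -0.3   1.61  0.09  1.25  0.21]
```

```bash
python3 - <<'E'
from rig import *
import cv2
from h import *
from st import st
a=get_image("scene")["color"]; b=get_image("top")["color"]
cv2.imwrite("pics/scene1.png",a);cv2.imwrite("pics/top1.png",b)
cv2.imwrite("pics/v1.png",np.hstack([cv2.resize(a[140:260,220:340],(400,400),interpolation=cv2.INTER_CUBIC),cv2.resize(b[210:310,350:450],(400,400),interpolation=cv2.INTER_CUBIC)]))
st()
E
```

```text
t 2.2 pos [ 531.9 -296.   188.6] yaw -8.74 toolz [-0.0041  0.002  -1.    ] F [-0.7  0.2 -0.2] M [ 0.    0.03 -0.01] open 85.8 q [ 0.68  0.3  -0.29  1.61  0.09  1.25  0.21]
```

View pics/v1.png

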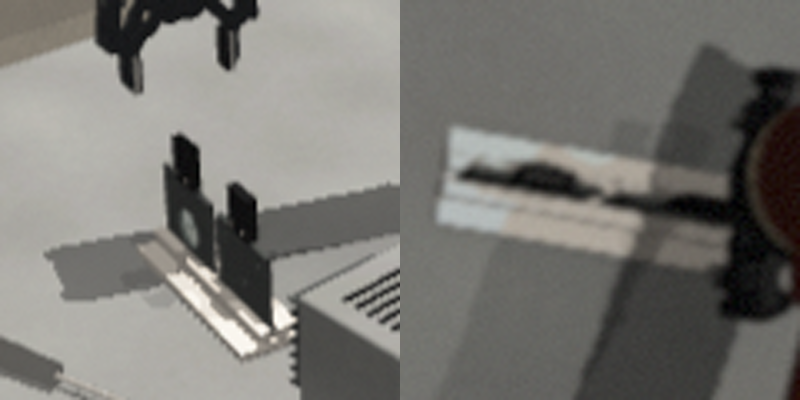

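```bash
python3 -m crank '[[1,[0,0,-3],[0,0,0]],[1,[0,0,-3],[0,0,0]],[1,[0,0,-2],[0,0,0]],[1,[0,0,-1],[0,0,0]],[1,[0,0,0],[0,0,0]],[0.5,[0,0,0],[0,0,0]],[0.3,[0,0,0],[0,0,0]],[0,[0,0,0],[0,0,0]],[0,[0,0,0],[0,0,0]],[0,[0,0,0],[0,0,0]]]'; python3 st.py
```

```text
t: 3.2
ee_pos: [0.5333, -0.2969, 0.1017]
eef_rot: [0.997, -0.077, 0.0, 0.0]
force: [-2.4, 1.2, 0.6]
opening: 0.0123
t 3.2 pos [ 533.3 -296.9  101.7] yaw -8.78 toolz [ 4.e-04 -3.e-04 -1.e+00] F [-2.4  1.2  0.6] M [ 0.03  0.23 -0.01] open 12.3 q [ 0.67  0.37 -0.29  1.7   0.12  1.09  0.19]
```

```bash
python3 -m crank '[[0,[0,0,0.5],[0,0,0]],[0,[0,0,1],[0,0,0]],[0,[0,0,1.5],[0,0,0]],[0,[0,0,3],[0,0,0]],[0,[0,0,4],[0,0,0]],[0,[0,0,4],[0,0,0]],[0,[0,0,4],[0,0,0]],[0,[0,0,4],[0,0,0]],[0,[0,0,3],[0,0,0]],[0,[0,0,1],[0,0,0]]]'; python3 - <<'E'
from rig import *
import cv2
from h import *
from st import st
st()
a=get_image("scene")["color"]; b=get_image("top")["color"]
cv2.imwrite("pics/scene2.png",a);cv2.imwrite("pics/top2.png",b)
cv2.imwrite("pics/v2.png",np.hstack([cv2.resize(a[90:250,200:360],(400,400),interpolation=cv2.INTER_CUBIC),cv2.resize(b[200:320,340:460],(400,400),interpolation=cv2.INTER_CUBIC)]))
st()
E
```

```text
t: 4.2
ee_pos: [0.534, -0.2969, 0.3665]
eef_rot: [0.997, -0.076, 0.003, 0.001]
force: [1.3, 0.0, -1.0]
opening: 0.0116
t 4.2 pos [ 534.  -296.9  366.5] yaw -8.77 toolz [ 0.0056 -0.0029 -1.    ] F [ 1.3  0.  -1. ] M [-0.02  0.01  0.04] open 11.6 q [ 0.67  0.23 -0.29  1.33  0.07  1.58  0.23]
t 4.3 pos [ 533.6 -296.9  363.2] yaw -8.77 toolz [ 0.0027 -0.0014 -1.    ] F [ 0.4 -1.2 -1.8] M [0.05 0.04 0.01] open 11.3 q [ 0.67  0.24 -0.29  1.33  0.07  1.58  0.23]
```

View pics/v2.png

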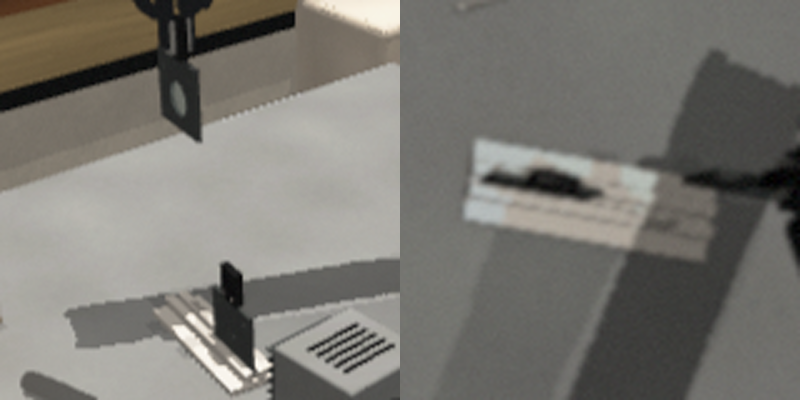

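```bash
python3 -m crank '[[0,[0.2,2,0],[0,0,6]],[0,[0.5,4.5,0],[0,0,8.2]],[0,[0.5,4.7,0],[0,0,8.2]],[0,[0.5,4.7,0],[0,0,8.2]],[0,[0.5,4.7,0],[0,0,8.2]],[0,[0.5,4.7,0],[0,0,8.2]],[0,[0.5,4.7,0],[0,0,8.2]],[0,[0.5,4.7,0],[0,0,8.2]],[0,[0.5,4.7,0],[0,0,8.2]],[0,[0.5,4.7,0],[0,0,8.2]]]'; python3 st.py
```

```text
t: 5.3
ee_pos: [0.5795, 0.1456, 0.3593]
eef_rot: [0.812, 0.583, -0.001, -0.0]
force: [0.7, -0.3, -1.7]
opening: 0.0113
t 5.3 pos [579.5 145.6 359.3] yaw 71.36 toolz [-2.5e-03 -9.0e-04 -1.0e+00] F [ 0.7 -0.3 -1.7] M [ 0.01 -0.06 -0.02] open 11.3 q [ 0.24  0.26 -0.71  1.35  0.17  1.59  0.8 ]
```

```bash
python3 -m crank '[[0,[0.3,4,0],[0,0,6]],[0,[0.3,4,0],[0,0,6]],[0,[0.3,3.7,0],[0,0,6]],[0,[0.24,2,0],[0,0,3.15]],[0,[0,0,-1],[0,0,0]],[0,[0,0,-2.5],[0,0,0]],[0,[0,0,-2.5],[0,0,0]],[0,[0,0,-1],[0,0,0]],[0,[0,0,-0.5],[0,0,0]],[0,[0,0,0],[0,0,0]]]'; python3 - <<'E'
from rig import *
import cv2
from h import *
from st import st
st()
a=get_image("scene")["color"]; b=get_image("top")["color"]
cv2.imwrite("pics/scene3.png",a);cv2.imwrite("pics/top3.png",b)
cv2.imwrite("pics/v3.png",np.hstack([cv2.resize(a[190:310,340:460],(400,400),interpolation=cv2.INTER_CUBIC),cv2.resize(b[180:280,150:250],(400,400),interpolation=cv2.INTER_CUBIC)]))
st()
E
```

```text
t: 6.3
ee_pos: [0.5916, 0.2804, 0.2859]
eef_rot: [0.694, 0.72, -0.0, -0.0]
force: [-0.2, -0.1, -0.9]
opening: 0.0112
t 6.3 pos [591.6 280.4 285.9] yaw 92.12 toolz [-7.e-04 -6.e-04 -1.e+00] F [-0.2 -0.1 -0.9] M [0.02 0.02 0.  ] open 11.2 q [ 0.05  0.43 -0.79  1.33  0.3   1.5   0.89]
t 6.4 pos [591.9 281.1 287.3] yaw 92.15 toolz [ 1.e-03  5.e-04 -1.e+00] F [-0.9 -0.3 -1. ] M [-0.04  0.03 -0.04] open 11.5 q [ 0.05  0.43 -0.79  1.33  0.3   1.5   0.89]
```

View pics/v3.png

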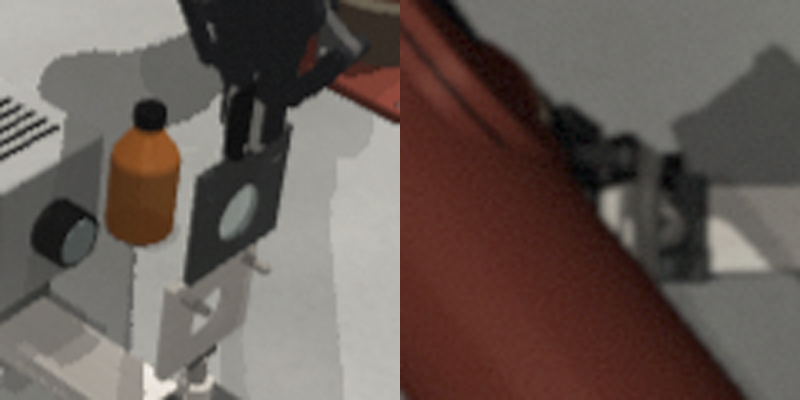

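```bash
python3 -m crank '[[0,[0,0,-0.8],[0,0,0]],[0,[0,0,-0.6],[0,0,0]],[0,[0,0,-0.3],[0,0,0]],[0,[0,0,-0.1],[0,0,0]],[0,[0,0,-0.1],[0,0,0]],[0,[0,0,-0.1],[0,0,0]],[0,[0,0,0],[0,0,0]],[0,[0,0,0],[0,0,0]],[0,[0,0,0],[0,0,0]],[0,[0,0,0],[0,0,0]]]'; python3 st.py;  python3 - <<'E'
from rig import *
import cv2
from h import *
a=get_image("scene")["color"]
cv2.imwrite("pics/scene4.png",a)
cv2.imwrite("pics/v4.png",cv2.resize(a[210:310,350:450],(700,700),interpolation=cv2.INTER_CUBIC))
E
```

```text
t: 7.4
ee_pos: [0.5917, 0.2811, 0.2664]
eef_rot: [0.694, 0.72, 0.0, 0.0]
force: [-0.7, -0.1, -1.2]
opening: 0.0113
t 7.4 pos [591.7 281.1 266.4] yaw 92.17 toolz [ 2.e-04 -0.e+00 -1.e+00] F [-0.7 -0.1 -1.2] M [ 0.03 -0.03 -0.01] open 11.3 q [ 0.05  0.43 -0.79  1.36  0.3   1.46  0.89]
```

View pics/v4.png

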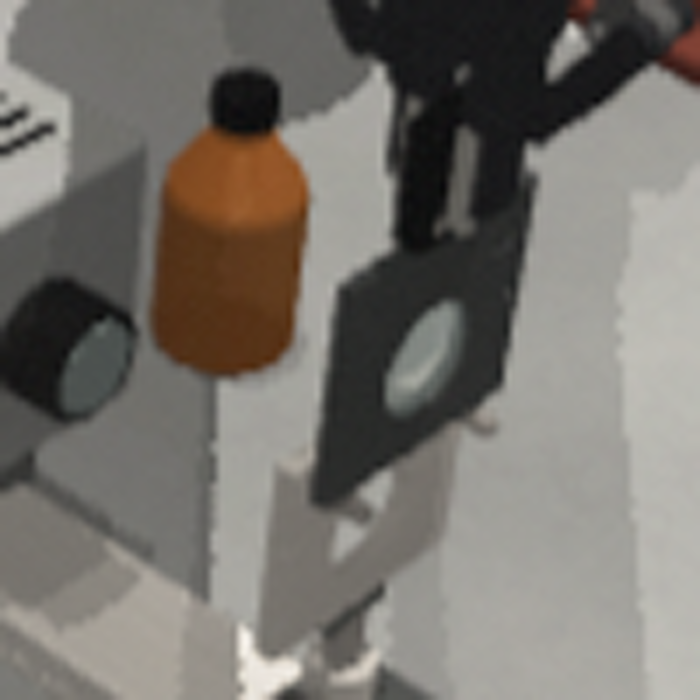

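```bash
python3 -m crank '[[0,[0,0,-0.1],[0,0,0]],[0,[0,0,-0.1],[0,0,0]],[0,[0,0,-0.1],[0,0,0]],[0,[0,0,0],[0,0,0]],[0,[0,0,0],[0,0,0]],[0,[0,0,0],[0,0,0]],[0,[0,0,0],[0,0,0]],[0,[0,0,0],[0,0,0]],[0,[0,0,0],[0,0,0]],[0,[0,0,0],[0,0,0]]]'; python3 st.py
```

```text
t: 8.45
ee_pos: [0.5917, 0.2812, 0.2635]
eef_rot: [0.694, 0.72, 0.0, 0.0]
force: [-0.1, -0.0, 2.7]
opening: 0.0114
t 8.45 pos [591.7 281.2 263.5] yaw 92.17 toolz [ 2.e-04  1.e-04 -1.e+00] F [-0.1 -0.   2.7] M [-0.14  0.19  0.03] open 11.4 q [ 0.05  0.44 -0.79  1.37  0.31  1.46  0.89]
```

```bash
python3 -m crank '[[0,[0,0,-0.05],[0,0,0]],[0,[0,0,-0.05],[0,0,0]],[0,[0,0,0],[0,0,0]],[0,[0,0,0],[0,0,0]],[0,[0,0,0],[0,0,0]],[0,[0,0,0],[0,0,0]],[0,[0,0,0],[0,0,0]],[0,[0,0,0],[0,0,0]],[0,[0,0,0],[0,0,0]],[0,[0,0,0],[0,0,0]]]'; python3 st.py; python3 -c "
from st import st
for i in range(3): st()"
```

```text
t: 9.45
ee_pos: [0.5918, 0.2813, 0.2633]
eef_rot: [0.694, 0.72, 0.0, 0.0]
force: [-1.5, -0.1, 8.7]
opening: 0.0113
t 9.45 pos [591.8 281.3 263.3] yaw 92.17 toolz [ 1.1e-03  2.0e-04 -1.0e+00] F [-1.5 -0.1  8.7] M [-0.49  0.55  0.03] open 11.3 q [ 0.05  0.44 -0.79  1.37  0.31  1.46  0.89]
t 9.45 pos [591.8 281.3 263.3] yaw 92.17 toolz [ 1.1e-03  2.0e-04 -1.0e+00] F [-1.5 -0.1  8.7] M [-0.49  0.55  0.03] open 11.3 q [ 0.05  0.44 -0.79  1.37  0.31  1.46  0.89]
t 9.45 pos [591.8 281.3 263.3] yaw 92.17 toolz [ 1.1e-03  2.0e-04 -1.0e+00] F [-1.5 -0.1  8.7] M [-0.49  0.55  0.03] open 11.3 q [ 0.05  0.44 -0.79  1.37  0.31  1.46  0.89]
t 9.45 pos [591.8 281.3 263.3] yaw 92.17 toolz [ 1.1e-03  2.0e-04 -1.0e+00] F [-1.5 -0.1  8.7] M [-0.49  0.55  0.03] open 11.3 q [ 0.05  0.44 -0.79  1.37  0.31  1.46  0.89]
```

```bash
cat > f3.py <<'E'
from fit import *
import sys
def pl(p,y0=.2797,yaw=2.17):
    # p: x, zbottom, roll(about plate normal), pitch
    x,zb,roll,yw=p[0],p[1],p[2],yaw
    d={}
    rm=R.from_euler('z',yw,degrees=True)*R.from_euler('y',roll,degrees=True)*R.from_euler('x',p[3] if len(p)>3 else 0,degrees=True)
    for pre,lo,hi in(('p',(-.045,-.003,0),(.045,.003,.085)),):
        c=np.array([[x_,y_,z_] for x_ in(lo[0],hi[0]) for y_ in(lo[1],hi[1]) for z_ in(lo[2],hi[2])])
        b=rm.apply(c)+np.array([x,y0,zb]); d.update({pre+str(i):b[i] for i in range(8)})
    return d
def run(f,x=.5914,zb=.174,y0=.2797,pitch=False,w=3):
    s=gimg(f)
    E=[(S,s,'p2','p6'),(S,s,'p6','p7'),(S,s,'p1','p0'),(S,s,'p3','p2')]
    p,rep=fit(lambda p:pl(p,y0),[x,zb,0]+([0] if pitch else []),E,w=w); print(f,np.round(p,4),rep); return p
if __name__=="__main__":
    for f in sys.argv[1:]: run(f); run(f,pitch=True)
E
python3 - <<'E'
from rig import *
import cv2
cv2.imwrite("pics/scene5.png",get_image("scene")["color"])
E
python3 f3.py pics/scene4.png pics/scene5.png
python3 - <<'E'
from f1 import *
import f1
def m2(p,y0=.2656):
    c=np.array([[x,y,z] for x in(-.045,.045) for y in(-.004,.004) for z in(-.068,.012)])
    rm=R.from_euler('z',2.17,degrees=True)*R.from_euler('y',p[2],degrees=True)
    b=rm.apply(c)+np.array([p[0],y0,p[1]]); return {'m'+str(i):b[i] for i in range(8)}
p,rep=fit(m2,[.592,.167,0],S1); print(np.round(p,4),rep)
p,rep=fit(m2,[.592,.167,0],[e for e in S1 if e[2:] not in(('m7','m6'),('m3','m7'))]); print(np.round(p,4),rep)
E
```

```text
pics/scene4.png [ 0.5945  0.1729 -0.057 ] [('S', 'p2', 'p6', 25, -0.0), ('S', 'p6', 'p7', 25, -0.81), ('S', 'p1', 'p0', 18, -1.0), ('S', 'p3', 'p2', 25, -0.16)]
pics/scene4.png [ 0.5993  0.1725 -0.7836 -2.966 ] [('S', 'p2', 'p6', 25, 0.0), ('S', 'p6', 'p7', 24, -0.55), ('S', 'p1', 'p0', 9, -1.0), ('S', 'p3', 'p2', 25, -0.3)]
pics/scene5.png [0.5936 0.1704 0.7876] [('S', 'p2', 'p6', 25, 0.0), ('S', 'p6', 'p7', 25, -0.88), ('S', 'p1', 'p0', 20, -0.95), ('S', 'p3', 'p2', 25, -0.12)]
pics/scene5.png [ 0.5978  0.1701  0.1106 -2.9375] [('S', 'p2', 'p6', 25, 0.0), ('S', 'p6', 'p7', 24, -0.65), ('S', 'p1', 'p0', 14, -1.04), ('S', 'p3', 'p2', 25, -0.22)]
mount [0.5801 0.2554 0.2096 0.1528]
[('S', 'm1', 'm5', 25, 0.12), ('S', 'm5', 'm4', 25, -0.31), ('S', 'm3', 'm7', 25, -0.12), ('S', 'm7', 'm6', 25, 0.98), ('S', 'm6', 'm2', 25, 0.19), ('S', 'm3', 'm2', 25, -0.02), ('S', 'm4', 'm6', 25, -0.1)]
mount [0.5923 0.2656 2.1715 0.167 ]
[('S', 'm1', 'm5', 25, 0.07), ('S', 'm5', 'm4', 25, 0.05), ('S', 'm3', 'm7', 25, -0.12), ('S', 'm7', 'm6', 2, 1.03), ('S', 'm6', 'm2', 24, 0.17), ('S', 'm3', 'm2', 25,
[... 378 characters left out ...]
kT [ 0.5418 -0.2461 -8.815 ]
[('T', 'k1', 'k3', 25, 0.05), ('T', 'k5', 'k7', 25, -0.04), ('T', 'k1', 'k5', 23, 0.03), ('T', 'k3', 'k7', 25, -0.01)]
rackS [ 0.5404 -0.2418 -8.7719]
[('S', 'k5', 'k7', 25, 0.49), ('S', 'k1', 'k5', 22, 0.15), ('S', 'k3', 'k7', 17, -0.09), ('S', 'k4', 'k6', 25, -0.49)]
[0.5923 0.1669 0.1439] [('S', 'm1', 'm5', 25, 0.08), ('S', 'm5', 'm4', 25, 0.05), ('S', 'm3', 'm7', 25, -0.11), ('S', 'm7', 'm6', 1, 1.02), ('S', 'm6', 'm2', 25, 0.19), ('S', 'm3', 'm2', 25, 0.04), ('S', 'm4', 'm6', 25, -0.09)]
[ 0.5924  0.1677 -0.1372] [('S', 'm1', 'm5', 25, -0.01), ('S', 'm5', 'm4', 25, 0.01), ('S', 'm6', 'm2', 24, 0.13), ('S', 'm3', 'm2', 25, 0.09), ('S', 'm4', 'm6', 25, -0.04)]
```

```bash
sed -i "s/E=\[(S,s,'p2','p6').*/E=[(S,s,'p2','p6'),(S,s,'p4','p5'),(S,s,'p3','p2')]/" f3.py; python3 f3.py pics/scene4.png pics/scene5.png; python3 st.py
python3 - <<'E'
from f3 import *
for f,n in(("pics/scene4.png","4"),("pics/scene5.png","5")):
    s=cv2.imread(f); off=np.array([350,210]); i=cv2.resize(s[210:310,350:450],(700,700),interpolation=cv2.INTER_CUBIC)
    d=pl([.5914,.173,0]); draw(i,S,np.array([d['p%d'%k] for k in range(8)]),(255,0,255),7,off)
    cv2.imwrite(f"pics/o{n}.png",i)
a=np.hstack([cv2.imread("pics/o4.png")[150:,250:600],cv2.imread("pics/o5.png")[150:,250:600]]); cv2.imwrite("pics/o45.png",a)
E
```

```text
pics/scene4.png [ 0.5934  0.1731 -0.4342] [('S', 'p2', 'p6', 25, -0.0), ('S', 'p4', 'p5', 25, 0.02), ('S', 'p3', 'p2', 25, 0.03)]
pics/scene4.png [ 0.5933  0.173  -0.7995  0.2974] [('S', 'p2', 'p6', 25, -0.0), ('S', 'p4', 'p5', 25, 0.0), ('S', 'p3', 'p2', 25, 0.01)]
pics/scene5.png [0.5929 0.1704 0.0189] [('S', 'p2', 'p6', 25, -0.0), ('S', 'p4', 'p5', 25, 0.02), ('S', 'p3', 'p2', 25, 0.03)]
pics/scene5.png [ 0.593   0.1704  0.355  -0.2493] [('S', 'p2', 'p6', 25, -0.02), ('S', 'p4', 'p5', 25, 0.02), ('S', 'p3', 'p2', 25, 0.03)]
t 9.5 pos [591.8 281.3 263.3] yaw 92.17 toolz [ 1.1e-03  2.0e-04 -1.0e+00] F [-2.7 -1.7  7.5] M [-0.36  0.58  0.02] open 11.3 q [ 0.05  0.44 -0.79  1.37  0.31  1.46  0.89]
```

View pics/o45.png

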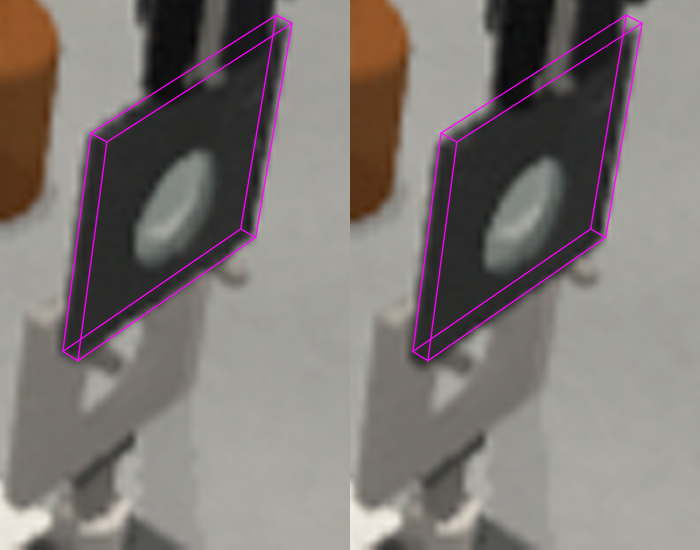

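```bash
python3 -m crank '[[0,[0,0,0.3],[0,0,0]],[0,[0,0,0.3],[0,0.5,0]],[0,[2,0.08,0],[0,0,0]],[0,[3,0.11,0],[0,0,0]],[0,[2.7,0.1,0],[0,0,0]],[0,[1,0.04,0],[0,0,0]],[0,[0,0,-0.8],[0,0,0]],[0,[0,0,-0.7],[0,0,0]],[0,[0,0,-0.3],[0,0,0]],[0,[0,0,0],[0,0,0]]]'; python3 - <<'E'
from rig import *
import cv2
from h import *
from st import st
a=get_image("scene")["color"]
cv2.imwrite("pics/scene6.png",a)
cv2.imwrite("pics/v6.png",cv2.resize(a[220:340,340:460],(600,600),interpolation=cv2.INTER_CUBIC))
st()
E
```

```text
t: 10.5
ee_pos: [0.6777, 0.2843, 0.2497]
eef_rot: [0.693, 0.721, -0.004, -0.003]
force: [-0.0, -0.7, -1.5]
opening: 0.0112
t 10.55 pos [678.  284.4 250.3] yaw 92.2 toolz [-9.e-03 -5.e-04 -1.e+00] F [ 0.4 -0.  -1.7] M [ 0.03  0.01 -0.01] open 11.7 q [-0.02  0.61 -0.73  1.14  0.39  1.53  0.93]
```

View pics/v6.png

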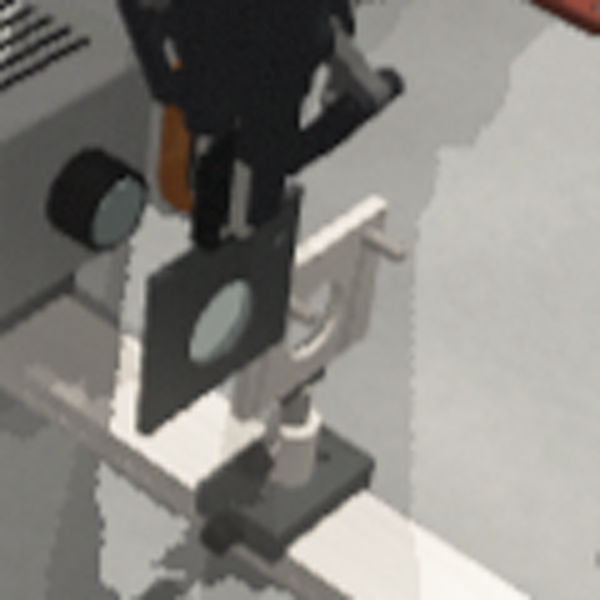

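```bash
python3 -m crank '[[0,[-0.2,-0.01,0],[0,0,0]],[0,[-0.1,0,0],[0,0,0]],[0,[-0.1,0,0],[0,0,0]],[0,[-0.1,-0.01,0],[0,0,0]],[0,[-0.05,0,0],[0,0,0]],[0,[-0.05,0,0],[0,0,0]],[0,[0,0,0],[0,0,0]],[0,[0,0,0],[0,0,0]],[0,[0,0,0],[0,0,0]],[0,[0,0,0],[0,0,0]]]'; python3 st.py
```

```text
t: 11.55
ee_pos: [0.6727, 0.2842, 0.2503]
eef_rot: [0.694, 0.72, -0.003, -0.003]
force: [-0.3, -0.5, -1.4]
opening: 0.0113
t 11.55 pos [672.7 284.2 250.3] yaw 92.17 toolz [-0.0087 -0.     -1.    ] F [-0.3 -0.5 -1.4] M [-0.03  0.02  0.02] open 11.3 q [-0.02  0.6  -0.74  1.16  0.39  1.52  0.93]
```

```bash
python3 -m crank '[[0,[-0.05,0,0],[0,0,0]],[0,[-0.05,0,0],[0,0,0]],[0,[-0.05,-0.01,0],[0,0,0]],[0,[-0.05,0,0],[0,0,0]],[0,[0,0,0],[0,0,0]],[0,[0,0,0],[0,0,0]],[0,[0,0,0],[0,0,0]],[0,[0,0,0],[0,0,0]],[0,[0,0,0],[0,0,0]],[0,[0,0,0],[0,0,0]]]'; python3 st.py
```

```text
t: 12.55
ee_pos: [0.6708, 0.2841, 0.2505]
eef_rot: [0.694, 0.72, -0.003, -0.003]
force: [3.4, 1.2, -0.4]
opening: 0.0114
t 12.55 pos [670.8 284.1 250.5] yaw 92.17 toolz [-8.2e-03  1.0e-04 -1.0e+00] F [ 3.4  1.2 -0.4] M [ 0.19 -1.18 -0.04] open 11.4 q [-0.02  0.6  -0.74  1.17  0.38  1.52  0.92]
```

```bash
python3 -m crank '[[0,[-0.05,0,0],[0,0,0]],[0,[-0.05,0,0],[0,0,0]],[0,[0,0,0],[0,0,0]],[0,[0,0,0],[0,0,0]],[0,[0,0,0],[0,0,0]],[0,[0,0,0],[0,0,0]],[0,[0,0,0],[0,0,0]],[0,[0,0,0],[0,0,0]],[0,[0,0,0],[0,0,0]],[0,[0,0,0],[0,0,0]]]'; python3 - <<'E'
from rig import *
import cv2
from st import st
st(); cv2.imwrite("pics/scene7.png",get_image("scene")["color"]); st()
E
```

```text
t: 13.55
ee_pos: [0.6703, 0.284, 0.2506]
eef_rot: [0.694, 0.72, -0.002, -0.003]
force: [5.5, 0.4, -1.1]
opening: 0.0114
t 13.55 pos [670.3 284.  250.6] yaw 92.14 toolz [-7.1e-03  3.0e-04 -1.0e+00] F [ 5.5  0.4 -1.1] M [ 0.28 -1.75 -0.06] open 11.4 q [-0.02  0.6  -0.74  1.17  0.38  1.52  0.92]
t 13.6 pos [670.4 284.  250.6] yaw 92.14 toolz [-7.e-03  4.e-04 -1.e+00] F [ 4.7  0.2 -0. ] M [ 0.29 -1.82 -0.01] open 11.2 q [-0.02  0.6  -0.74  1.17  0.38  1.52  0.92]
```

```bash
python3 - <<'E'
from f3 import *
a=run("pics/scene6.png",x=.679,zb=.162,y0=.2843)
a=run("pics/scene7.png",x=.672,zb=.162,y0=.2840)
a=run("pics/scene4.png",y0=.2812)
a=run("pics/scene5.png",y0=.2813)
E
```

```text
pics/scene6.png [0.68   0.1587 0.728 ] [('S', 'p2', 'p6', 25, 0.0), ('S', 'p4', 'p5', 25, 0.05), ('S', 'p3', 'p2', 25, 0.05)]
pics/scene7.png [ 0.6736  0.1595 -0.0063] [('S', 'p2', 'p6', 25, 0.0), ('S', 'p4', 'p5', 25, 0.03), ('S', 'p3', 'p2', 25, 0.03)]
pics/scene4.png [ 0.5955  0.1751 -0.5534] [('S', 'p2', 'p6', 25, -0.0), ('S', 'p4', 'p5', 25, 0.04), ('S', 'p3', 'p2', 25, 0.04)]
pics/scene5.png [ 0.5952  0.1725 -0.0202] [('S', 'p2', 'p6', 25, -0.01), ('S', 'p4', 'p5', 25, 0.05), ('S', 'p3', 'p2', 25, 0.05)]
```

```bash
python3 -m crank '[[0,[0.5,0.02,0],[0,0,0]],[0,[-0.05,1.3,0],[0,0,0]],[0,[-0.05,1.3,0],[0,0,0]],[0,[-3,-0.11,0],[0,0,0]],[0,[-3.5,-0.14,0],[0,0,0]],[0,[-2.02,-0.08,0],[0,0,0]],[0,[0,0,-2.5],[0,0,0]],[0,[0,0,-2.5],[0,0,0]],[0,[0,0,-0.89],[0,0,0]],[0,[0,0,0],[0,0,0]]]'; python3 - <<'E'
from rig import *
import cv2
from h import *
from st import st
st()
a=get_image("scene")["color"]
cv2.imwrite("pics/scene8.png",a)
cv2.imwrite("pics/v8.png",cv2.resize(a[230:330,350:450],(700,700),interpolation=cv2.INTER_CUBIC))
st()
from f3 import *
run("pics/scene8.png",x=.592,zb=.10,y0=.307)
E
```

```text
t: 14.6
ee_pos: [0.5872, 0.3077, 0.19]
eef_rot: [0.693, 0.721, -0.004, -0.004]
force: [-0.1, -1.0, -1.7]
opening: 0.0114
t 14.6 pos [587.2 307.7 190. ] yaw 92.25 toolz [-1.170e-02 -9.000e-04 -9.999e-01] F [-0.1 -1.  -1.7] M [-0.04  0.04  0.03] open 11.4 q [ 0.01  0.5  -0.78  1.44  0.35  1.35  0.82]
t 14.65 pos [587.9 307.9 191.4] yaw 92.23 toolz [-9.9e-03  1.0e-04 -1.0e+00] F [-0.1 -0.4 -1.5] M [ 0.03 -0.05 -0.03] open 11.5 q [ 0.01  0.5  -0.78  1.44  0.35  1.35  0.82]
pics/scene8.png [0.5883 0.0983 0.9549] [('S', 'p2', 'p6', 25, -0.0), ('S', 'p4', 'p5', 25, 0.07), ('S', 'p3', 'p2', 25, 0.07)]
```

View pics/v8.png

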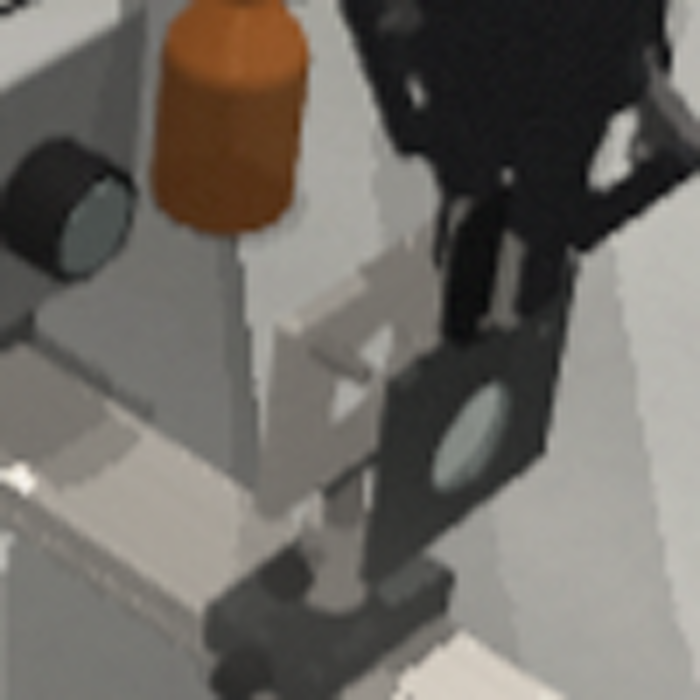

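```bash
python3 -m crank '[[0,[0.025,0,0],[0,-0.8,0]],[0,[0.03,-0.8,0],[0,0,0]],[0,[0.015,-0.4,0],[0,0,0]],[0,[0,-0.1,0],[0,0,0]],[0,[0.01,-0.1,0],[0,0,0]],[0,[0,-0.1,0],[0,0,0]],[0,[0.01,-0.1,0],[0,0,0]],[0,[0,-0.1,0],[0,0,0]],[0,[0,0,0],[0,0,0]],[0,[0,0,0],[0,0,0]]]'; python3 - <<'E'
from rig import *
import cv2
from h import *
from st import st
st()
a=get_image("scene")["color"]
cv2.imwrite("pics/scene9.png",a)
cv2.imwrite("pics/v9.png",cv2.resize(a[230:330,350:450],(700,700),interpolation=cv2.INTER_CUBIC))
st()
from f3 import *
run("pics/scene9.png",x=.590,zb=.10,y0=.290)
E
```

```text
t: 15.65
ee_pos: [0.5893, 0.2901, 0.1914]
eef_rot: [0.694, 0.72, 0.002, 0.002]
force: [0.3, 0.5, -1.5]
opening: 0.0114
t 15.65 pos [589.3 290.1 191.4] yaw 92.18 toolz [ 0.0052  0.     -1.    ] F [ 0.3  0.5 -1.5] M [-0.04  0.01 -0.01] open 11.4 q [ 0.04  0.48 -0.78  1.47  0.34  1.33  0.85]
t 15.7 pos [589.3 290.1 191.4] yaw 92.18 toolz [ 0.0052 -0.     -1.    ] F [ 0.3 -0.5 -1. ] M [-0.    0.02  0.04] open 11.5 q [ 0.04  0.48 -0.78  1.47  0.34  1.33  0.85]
pics/scene9.png [ 0.5935  0.1004 -0.7168] [('S', 'p2', 'p6', 25, -0.0), ('S', 'p4', 'p5', 25, 0.04), ('S', 'p3', 'p2', 25, 0.04)]
```

View pics/v9.png

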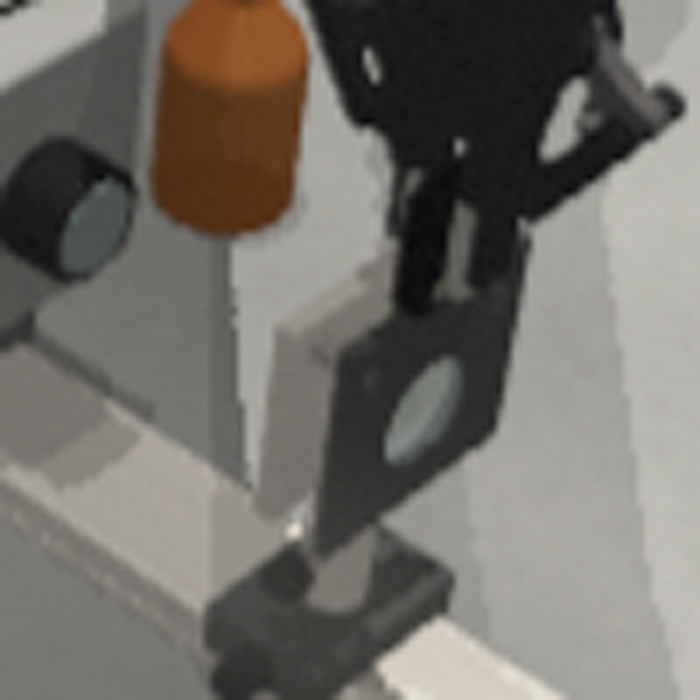

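```bash
python3 -m crank '[[0,[0,0,0],[0,0.3,0]],[0,[0,-0.1,0],[0,0,0]],[0,[0.01,-0.1,0],[0,0,0]],[0,[0,-0.1,0],[0,0,0]],[0,[0.01,-0.1,0],[0,0,0]],[0,[0,0,0],[0,0,0]],[0,[0,0,0],[0,0,0]],[0,[0,0,0],[0,0,0]],[0,[0,0,0],[0,0,0]],[0,[0,0,0],[0,0,0]]]'; python3 st.py
```

```text
t: 16.7
ee_pos: [0.5895, 0.2861, 0.1914]
eef_rot: [0.694, 0.72, -0.0, -0.0]
force: [-0.5, -0.4, -1.3]
opening: 0.0109
t 16.7 pos [589.5 286.1 191.4] yaw 92.18 toolz [-0. -0. -1.] F [-0.5 -0.4 -1.3] M [-0.06 -0.02  0.03] open 10.9 q [ 0.05  0.48 -0.78  1.47  0.34  1.33  0.85]
```

```bash
python3 -m crank '[[0,[0,-0.1,0],[0,0,0]],[0,[0,-0.1,0],[0,0,0]],[0,[0.01,-0.1,0],[0,0,0]],[0,[0,-0.1,0],[0,0,0]],[0,[0.01,-0.1,0],[0,0,0]],[0,[0,0,0],[0,0,0]],[0,[0,0,0],[0,0,0]],[0,[0,0,0],[0,0,0]],[0,[0,0,0],[0,0,0]],[0,[0,0,0],[0,0,0]]]'; python3 - <<'E'
from rig import *
import cv2
from h import *
from st import st
a=get_image("scene")["color"]
cv2.imwrite("pics/scene10.png",a)
cv2.imwrite("pics/v10.png",cv2.resize(a[230:330,350:450],(700,700),interpolation=cv2.INTER_CUBIC))
st()
E
```

```text
t: 17.7
ee_pos: [0.5897, 0.2811, 0.1914]
eef_rot: [0.694, 0.72, -0.0, 0.0]
force: [0.6, 1.2, -2.0]
opening: 0.0117
t 17.75 pos [589.7 281.1 191.4] yaw 92.18 toolz [-1.e-04 -1.e-04 -1.e+00] F [ 0.4  0.2 -1.6] M [ 0.02 -0.06  0.06] open 11.1 q [ 0.06  0.47 -0.78  1.48  0.33  1.33  0.86]
```

View pics/v10.png

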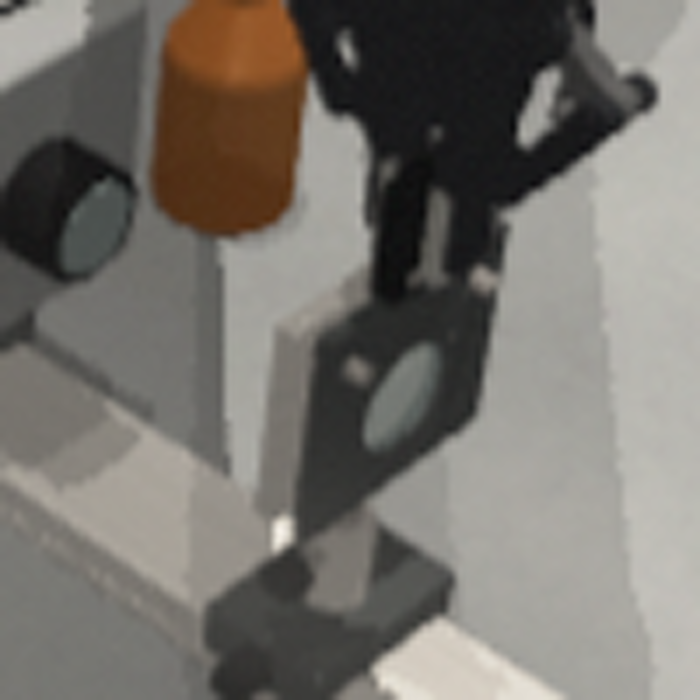

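```bash
python3 -m crank '[[0,[0,-0.1,0],[0,0,0]],[0,[0.01,-0.1,0],[0,0,0]],[0,[0,-0.1,0],[0,0,0]],[0,[0.01,-0.1,0],[0,0,0]],[0,[0,-0.1,0],[0,0,0]],[0,[0,-0.1,0],[0,0,0]],[0,[0.01,-0.1,0],[0,0,0]],[0,[0,0,0],[0,0,0]],[0,[0,0,0],[0,0,0]],[0,[0,0,0],[0,0,0]]]'; python3 st.py
```

```text
t: 18.75
ee_pos: [0.59, 0.274, 0.1914]
eef_rot: [0.694, 0.72, -0.0, 0.0]
force: [0.1, -0.4, -1.7]
opening: 0.0113
t 18.75 pos [590.  274.  191.4] yaw 92.18 toolz [ 0.e+00 -1.e-04 -1.e+00] F [ 0.1 -0.4 -1.7] M [ 0.05 -0.03 -0.05] open 11.3 q [ 0.07  0.47 -0.78  1.48  0.33  1.33  0.87]
```

```bash
python3 -m crank '[[0,[0,-0.1,0],[0,0,0]],[0,[0,-0.1,0],[0,0,0]],[0,[0.01,-0.1,0],[0,0,0]],[0,[0,0,0],[0,0,0]],[0,[0,0,0],[0,0,0]],[0,[0,0,0],[0,0,0]],[0,[0,0,0],[0,0,0]],[0,[0,0,0],[0,0,0]],[0,[0,0,0],[0,0,0]],[0,[0,0,0],[0,0,0]]]'; python3 st.py
```

```text
t: 19.75
ee_pos: [0.5898, 0.2735, 0.1916]
eef_rot: [0.693, 0.721, 0.002, -0.001]
force: [1.9, 8.0, -5.8]
opening: 0.0113
t 19.75 pos [589.8 273.5 191.6] yaw 92.29 toolz [ 7.0e-04  3.6e-03 -1.0e+00] F [ 1.9  8.  -5.8] M [ 1.91 -0.5   0.11] open 11.3 q [ 0.07  0.46 -0.78  1.49  0.33  1.32  0.88]
```

```bash
python3 -m crank '[[0,[0,0,-0.05],[0,0,0]],[0,[0,0,-0.05],[0,0,0]],[0,[0,0,-0.03],[0,0,0]],[0,[0,0,0],[0,0,0]],[0,[0,0,0],[0,0,0]],[0,[0,0,0],[0,0,0]],[0,[0,0,0],[0,0,0]],[0,[0,0,0],[0,0,0]],[0,[0,0,0],[0,0,0]],[0,[0,0,0],[0,0,0]]]'; python3 - <<'E'
from rig import *
import cv2
from h import *
from st import st
a=get_image("scene")["color"]
cv2.imwrite("pics/scene11.png",a)
cv2.imwrite("pics/v11.png",cv2.resize(a[230:330,350:450],(700,700),interpolation=cv2.INTER_CUBIC))
st()
E
```

```text
t: 20.75
ee_pos: [0.5899, 0.2736, 0.1911]
eef_rot: [0.693, 0.721, 0.002, -0.001]
force: [0.1, 7.3, 0.8]
opening: 0.0112
t 20.8 pos [589.9 273.5 191.1] yaw 92.29 toolz [ 0.0012  0.0035 -1.    ] F [-0.4  7.4  0.8] M [ 1.58 -0.02  0.08] open 11.2 q [ 0.07  0.46 -0.78  1.49  0.33  1.32  0.88]
```

View pics/v11.png

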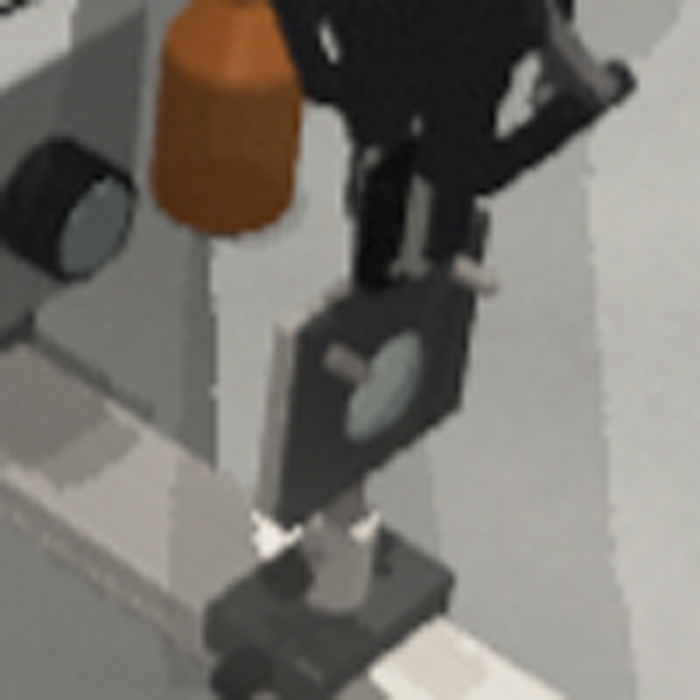

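```bash
python3 -m crank '[[0,[0,0.05,0],[0,0,0]],[0,[0,0,0],[0,0,0]],[0.2,[0,0,0],[0,0,0]],[0.3,[0,0,0],[0,0,0]],[0.4,[0,0,0],[0,0,0]],[0.5,[0,0,0],[0,0,0]],[0.5,[0,0,0],[0,0,0]],[0.5,[0,0,0],[0,0,0]],[0.5,[0,0,0],[0,0,0]],[0.5,[0,0,0],[0,0,0]]]'; python3 - <<'E'
from rig import *
import cv2
from h import *
from st import st
a=get_image("scene")["color"]
cv2.imwrite("pics/scene12.png",a)
cv2.imwrite("pics/v12.png",cv2.resize(a[230:330,350:450],(700,700),interpolation=cv2.INTER_CUBIC))
st()
E
```

```text
t: 21.8
ee_pos: [0.5901, 0.2715, 0.1901]
eef_rot: [0.694, 0.72, -0.0, -0.0]
force: [0.4, 0.1, 0.3]
opening: 0.0428
t 21.85 pos [590.1 271.5 190.1] yaw 92.17 toolz [-0. -0. -1.] F [ 0.1 -0.6 -0.3] M [ 0.06  0.01 -0.01] open 42.4 q [ 0.07  0.46 -0.78  1.49  0.33  1.32  0.88]
```

View pics/v12.png

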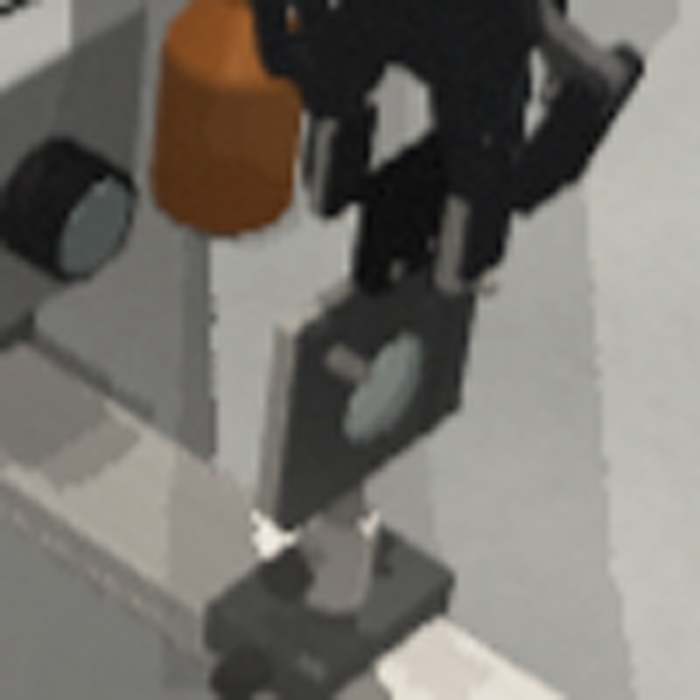

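```bash
python3 -m crank '[[0.7,[0,0,0],[0,0,0]],[0.7,[0,0,0],[0,0,0]],[0.7,[0,0,1],[0,0,0]],[0.7,[0,0,2],[0,0,0]],[0.7,[0,0,3],[0,0,0]],[0.7,[0,0,4],[0,0,0]],[0.7,[0,0,4],[0,0,0]],[0.7,[0,0,3],[0,0,0]],[0.7,[0,0,1],[0,0,0]],[0.7,[0,0,0],[0,0,0]]]'; python3 st.py
python3 -m crank '[[0.7,[-2,-2,0],[0,0,0]],[0.7,[-3,-4,0],[0,0,0]],[0.7,[-3,-4,0],[0,0,0]],[0.7,[-3,-4,0],[0,0,0]],[0.7,[-2,-4,0],[0,0,0]],[0.7,[0,-2,0],[0,0,0]],[0.7,[0,0,0],[0,0,0]],[0.7,[0,0,0],[0,0,0]],[0.7,[0,0,0],[0,0,0]],[0.7,[0,0,0],[0,0,0]]]'
python3 - <<'E'
from rig import *
import cv2
from h import *
from st import st
a=get_image("scene")["color"];b=get_image("top")["color"]
cv2.imwrite("pics/scene13.png",a);cv2.imwrite("pics/top13.png",b)
cv2.imwrite("pics/v13.png",cv2.resize(a[230:330,350:450],(700,700),interpolation=cv2.INTER_CUBIC))
st()
E
```

```text
t: 22.85
ee_pos: [0.5904, 0.2721, 0.372]
eef_rot: [0.694, 0.72, 0.001, 0.0]
force: [0.3, -0.6, -0.3]
opening: 0.06
t 22.85 pos [590.4 272.1 372. ] yaw 92.18 toolz [ 0.0025  0.0014 -1.    ] F [ 0.3 -0.6 -0.3] M [ 0.01 -0.03 -0.04] open 60.0 q [ 0.04  0.4  -0.8   1.19  0.29  1.66  0.92]
t: 23.85
ee_pos: [0.4601, 0.0727, 0.3696]
eef_rot: [0.693, 0.721, -0.0, -0.001]
force: [-0.0, 0.3, 0.0]
opening: 0.0599
t 23.95 pos [460.2  72.4 369.8] yaw 92.27 toolz [-7.e-04  4.e-04 -1.e+00] F [-0.   0.3 -0. ] M [ 0.01 -0.04 -0.02] open 59.6 q [ 0.51 -0.06 -0.71  1.62 -0.04  1.57  1.41]
```

View pics/v13.png

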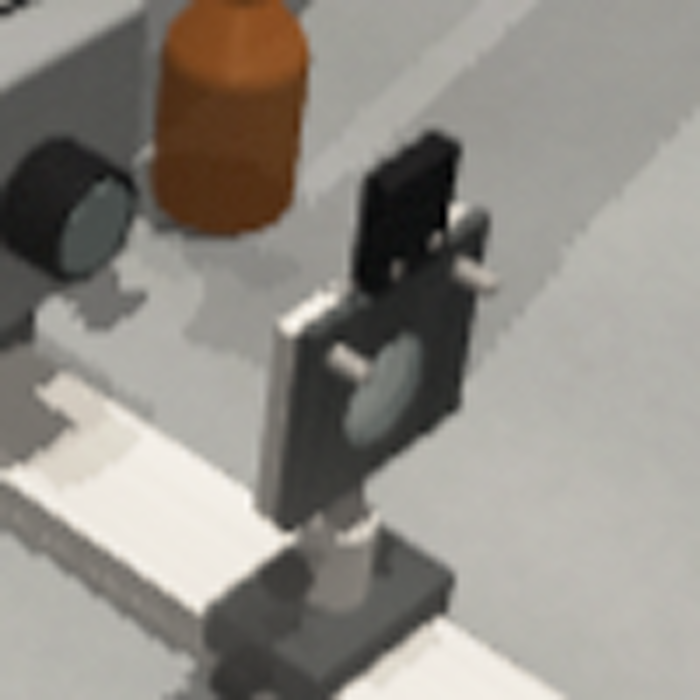

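View pics/top13.png

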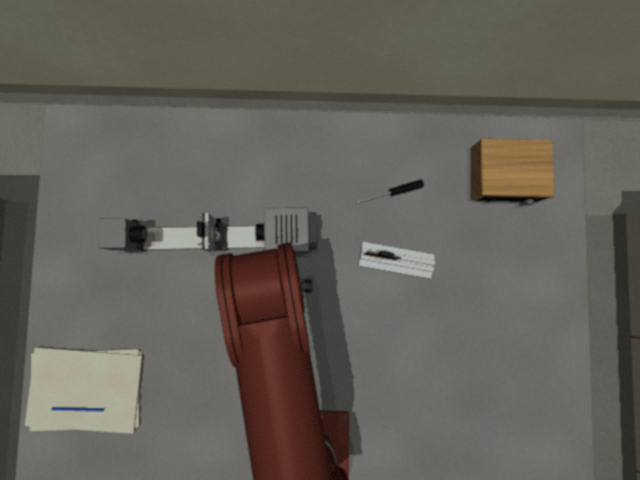

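View pics/scene13.png

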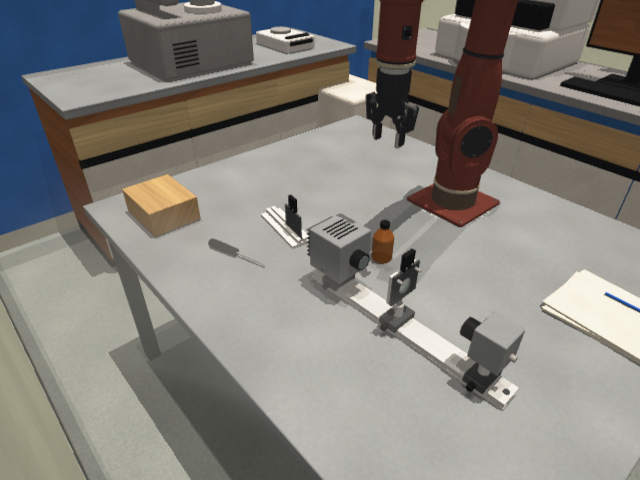

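```bash
python3 - <<'E'
from f3 import *
a=cv2.imread("pics/scene13.png"); off=np.array([375,240]); sc=9
i=cv2.resize(a[240:310,375:440],None,fx=sc,fy=sc,interpolation=cv2.INTER_CUBIC); raw=i.copy()
n=np.array([-.0379,.9993]); c=np.array([.5923,.2656]); pz=.1673
draw(i,S,box((c[0],c[1],0),2.17,(-.045,-.004,pz-.068),(.045,.004,pz+.012)),(0,0,255),sc,off)
draw(i,S,box((c[0]+.007*n[0],c[1]+.007*n[1],pz-.06925),2.17,(-.045,-.003,0),(.045,.003,.085)),(255,0,255),sc,off)
draw(i,S,box((c[0]+.007*n[0],c[1]+.007*n[1],pz-.06925),2.17,(-.018,-.006,.085),(.018,.006,.13)),(0,255,255),sc,off)
cv2.imwrite("pics/o13.png",i[:600]); cv2.imwrite("pics/r13.png",raw[:600])
s=gimg("pics/scene13.png")
def m(p): return {**pl([p[0],p[1],p[2],p[3]],y0=p[4])}
E=[(S,s,'p2','p6'),(S,s,'p3','p2'),(S,s,'p4','p5'),(S,s,'p6','p7')]
for y0 in(.2706,.2726,.2746):
    p,rep=fit(lambda p:pl(p,y0),[.592,.098,0,0],E,w=3); print(y0,np.round(p,4),rep)
E
```

```text
0.2706 [ 0.5919  0.0939 -0.125  -0.6661] [('S', 'p2', 'p6', 25, 0.0), ('S', 'p3', 'p2', 25, -0.21), ('S', 'p4', 'p5', 25, 0.24), ('S', 'p6', 'p7', 25, -0.65)]
0.2726 [ 0.5939  0.0969 -0.1517 -0.2363] [('S', 'p2', 'p6', 25, 0.01), ('S', 'p3', 'p2', 25, -0.15), ('S', 'p4', 'p5', 25, 0.28), ('S', 'p6', 'p7', 25, -0.69)]
0.2746 [ 0.5968  0.1    -0.1011 -0.3242] [('S', 'p2', 'p6', 25, 0.0), ('S', 'p3', 'p2', 25, -0.15), ('S', 'p4', 'p5', 25, 0.28), ('S', 'p6', 'p7', 25, -0.63)]
```

View pics/o13.png

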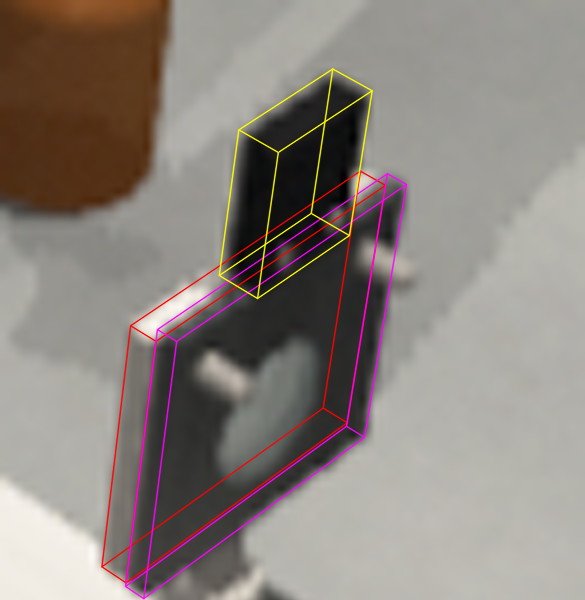

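View pics/r13.png

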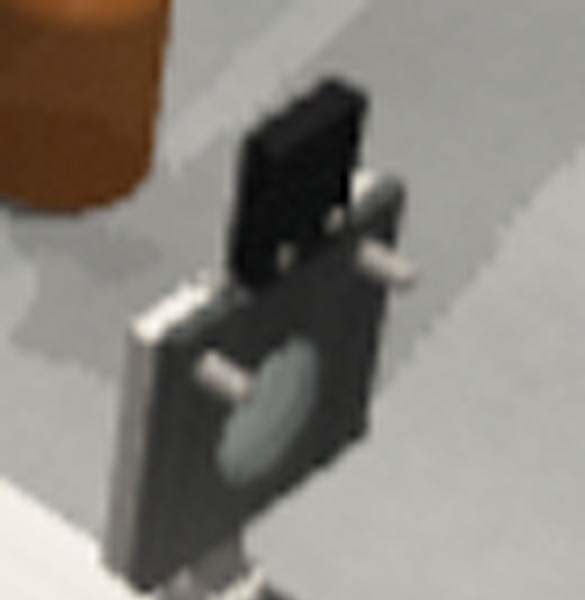

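```bash
python3 - <<'E'
from f3 import *
from scipy.ndimage import map_coordinates
g=cv2.cvtColor(cv2.imread("pics/scene13.png"),cv2.COLOR_BGR2GRAY).astype(float)
g0=cv2.cvtColor(cv2.imread("pics/scene0.png"),cv2.COLOR_BGR2GRAY).astype(float)
u=np.array([.9993,.0379]); n=np.array([-.0379,.9993]); c=np.array([.5923,.2656]); pz=.1673
for nm,G in(("now",g),("start",g0)):
  print(nm)
  for dz in(-.055,-.035,-.015,.005):
    # along y' on the +x side face plane
    ys=np.arange(-.010,.0201,.002)
    pts=np.array([[*(c+.045*u+y*n),pz+dz] for y in ys]); q=S.proj(pts)
    print(dz,[int(v) for v in map_coordinates(G,[q[:,1],q[:,0]],order=1)])
print([int(1000*y) for y in ys])
# pin profile along pin axis, upper ray
for sx in(-1,1):
    ys=np.arange(.004,.031,.0015); pts=np.array([[*(c+sx*.032*u+y*n),pz+.002] for y in ys]); q=S.proj(pts)
    for nm,G in(("now",g),("start",g0)): print(sx,nm,[int(v) for v in map_coordinates(G,[q[:,1],q[:,0]],order=1)])
print([round(1000*y,1) for y in ys])
E
```

```text
now
-0.055 [176, 177, 170, 151, 123, 117, 110, 97, 77, 65, 62, 63, 63, 64, 75, 110]
-0.035 [175, 174, 165, 145, 125, 116, 110, 91, 71, 57, 55, 56, 56, 56, 57, 58]
-0.015 [173, 173, 167, 141, 122, 112, 111, 87, 65, 49, 48, 49, 50, 49, 49, 50]
0.005 [150, 150, 150, 132, 119, 113, 113, 91, 61, 46, 44, 46, 48, 50, 50, 52]
start
-0.055 [174, 174, 168, 149, 123, 115, 114, 118, 115, 113, 118, 141, 159, 156, 145, 141]
-0.035 [173, 173, 163, 142, 123, 115, 113, 118, 119, 115, 111, 114, 118, 119, 119, 119]
-0.015 [170, 170, 164, 139, 121, 111, 110, 115, 120, 121, 114, 111, 114, 120, 121, 123]
0.005 [168, 169, 169, 141, 120, 112, 112, 116, 120, 121, 111, 106, 106, 110, 113, 115]
[-10, -8, -6, -4, -2, 0, 2, 4, 6, 8, 10, 11, 14, 16, 18, 19]
-1 now [40, 43, 61, 99, 131, 150, 157, 164, 162, 167, 175, 175, 165, 155, 147, 147, 151, 154]
-1 start [150, 157, 163, 172, 174, 169, 170, 173, 171, 173, 174, 174, 164, 154, 155, 163, 169, 173]
1 now [50, 47, 52, 79, 120, 163, 169, 166, 166, 166, 165, 175, 153, 130, 122, 120, 122, 120]
1 start [149, 159, 169, 168, 168, 175, 172, 168, 169, 169, 169, 175, 160, 138, 133, 135, 132, 129]
[np.float64(4.0), np.float64(5.5), np.float64(7.0), np.float64(8.5), np.float64(10.0), np.float64(11.5), np.float64(13.0), np.float64(14.5), np.float64(16.0), np.float64(17.5), np.float64(19.0), np.float64(20.5), np.float64(22.0), np.float64(23.5), np.float64(25.0), np.float64(26.5), np.float64(28.0), np.float64(29.5)]
```

```bash
python3 - <<'E'
from rig import *
from st import st
import cv2
im=get_image("scene")["color"]
for t in("solvent_bottle","driver","pinhole_plate_centre","window_plate_centre"): print(t,[([round(float(v)) for v in b["box"]],round(float(b["conf"]),2)) for b in boxes_of("scene",t)[:2]])
st(); print(ctrl.hand_in()); st()
E
```

```text
solvent_bottle [([370, 219, 394, 266], 0.62)]
driver [([206, 234, 265, 261], 0.53)]
pinhole_plate_centre [([284, 194, 303, 235], 0.68)]
window_plate_centre [([389, 250, 421, 306], 0.74), ([372, 220, 395, 262], 0.5)]
t 24.2 pos [460.1  71.7 370. ] yaw 92.2 toolz [-2.e-04  1.e-04 -1.e+00] F [ 0.4 -0.5 -0.1] M [ 0.   -0.02  0.02] open 59.7 q [ 0.51 -0.06 -0.7   1.62 -0.04  1.57  1.41]
the job is handed in; nothing more can be done
None
the job is handed in; nothing more can be done
```

The window holder is hanging on both mount pins, grip upwards, pushed against the mount and released. I handed the job in at about 24 s of the 51 s allowed.

**How it went:** I found the pin height by resting the holder's lower edge on the pins, and the sideways position by touching its side edge against one pin. It then slid onto both pins with no force showing, until about 8 N built up against the mount. I lowered it onto the pins, opened the fingers and moved the arm away.

**Last checks:**
- **Holder:** the pictures show both pins through the holes and no measurable tilt.
- **Other things:** the pinhole holder, bottle and screwdriver are within a few pixels of where they started in the scene picture.
- **Robot:** it reads no contact force.

**What disagreed:**
- **Flushness:** the side-face edge in the picture suggested up to about 0.7 mm of gap, while the pin edges suggested none. That is within measuring error. I took it as home because of the firm stop, and did not push again.
- **Roll:** readings of the holder's roll in the hand varied by about half a degree between pictures, so I went by the contact forces instead.

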